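Refit the knob of a pump controller and hold it pressed

ROBOT

A 7-joint arm with a two-finger parallel gripper is mounted at the origin on the work surface. World frame = base frame: x ahead of the robot, y to its left, z up, the work surface at z = 0. Lengths are in m, angles in rad, forces in N, time in s.
With the tool pointing down it reaches from about 0.425 to 0.825 m from the base axis. Payload 3.6 kg.
Tool frame: the origin (TCP) lies midway between the tips of the shut fingers; the grasp point (between the pads) lies 19 mm behind it; z points along the fingers, x is the direction in which the jaws open and shut, and the axes are right-handed (so a half turn about z gives the same grasp; the last joint's range is limited). The gripper opens to 85 mm and grips with 20 to 120 N. Pads are 22 mm wide; open, the fingers measure 114 mm over their backs; the gripper's body (76 mm by 85 mm) begins 54 mm behind the grasp point. The pads swing forward as they close: fully open they stand 13 mm farther back than shut.
Start: joints at [-1.24, 0.615, -0.013, 1.423, 0.008, 1.103, -0.04], TCP at [0.228, 0.609, 0.205] pointing down, gripper open.
Joint ranges: [-3.12, 3.12], [-0.3, 2.06], [-1.34, 1.32], [0.26, 2.42], [-1.36, 4.5], [0.01, 1.98], [-2.84, 2.84]. Speed limits (rad/s): [2.79, 2.79, 3.14, 3.14, 3.14, 3.14, 3.14].

INTERFACE

Orientations are given as a 3x3 rotation matrix whose columns are the frame's x, y, z axes.
In Python, from station import monitor, get_image, camera_info, ctrl, nets gives the robot as it stands.
- The arm moves only by the tool send_rows, never from a script. Its argument "deltas" is a list of rows, each a list of 3 entries, a list of its own where there are three numbers: the turn, a rotation vector about the tool's x, y, z in degrees, then the shift along the tool's x, y, z in m, then the closure, from 0 (fully open) to 1 (shut). A call has 1 to 10 rows; each row shifts and turns the commanded pose from where the row before left it, along the tool's axes as they then stand; what a row does not reach is not made up. A row lasts 1/12 s, in which the tool goes at most 41.7 mm and 7.16 degrees, less where a joint would pass 70% of its speed; a pose out of reach is approached as far as the arm can. A call with a gripper value outside its range is refused whole. The fingers move at their own pace and stop on an object; "grip_force" is the grip in N (left out, the last holds). Time passes only in rows, so rows that do not move let the fingers close. It gives the time, the measured TCP pose, the force and the opening at its end, in the units of the state.
- monitor.state(): the state, without advancing time (a new reading comes with each control period).
- get_image(name): name is "scene" or "top" or "wrist"; returns (picture, depth): 420x560x3 uint8, red, green, blue; 420x560 float32, m along the optical axis (not along the pixel's ray), 0 where there is no reading.
- camera_info(name): a dict with "K" (3x3 intrinsics, pixels), "rvec" (rotation vector, rad) and "tvec" (3), from world to camera coordinates, as OpenCV has them. Camera axes: x right, y down, z forward; pixel columns grow to the right and rows downward; lengths in m; the calibration is good to about 2 mm. A picture is of the moment at which its call begins: read the wrist's pose just before it. camera_info takes no time and is no camera call; for the wrist camera it gives the pose at the moment of the call.
- ctrl.close_job(): hands the job in, once; it reports no verdict.
Trained networks look in the newest picture that a camera, given by its name, has taken for a name from the list of things; names that differ only in an ending like _2 or _b are one class to them, and where a whole thing is asked for, a point or a joint stands for the part that bears it (a point fixed in the world has none). Each returns a list of dicts, best first, with "confidence" (0 to 1); they miss things now and then, are a little off and sometimes report something else, mostly with a low value. They report only what shows in the picture. A call takes as long as a camera call. They do not tell look-alikes from the thing itself.
- nets.boxes_of(camera, target): "xy" ([column, row] in pixels, amid what is visible of it).
The state is a dict: "time_s": time; "q": joint angles; "joint_vel": joint speeds; "joint_torque": joint torques, N m; "tool_pos": TCP position; "orientation": TCP orientation; "wrist_force": force on the tool from outside, world axes, zero at the start; "wrist_torque": the same for the moment, N m; "finger_gap": finger opening in m.
Only numpy, scipy, OpenCV 4.12 (cv2) and the standard library are available. Lean on these libraries where they do the work, as an engineer would, in place of code of your own. Each camera call takes 0.05 s, during which the arm holds its last target.

TASK

The knob has come off the pump controller on the counter: with the scraper's blade in the notch at the front edge of its hinged cover, lever the cover up and swing it open past upright, then lay the scraper down on the counter. Turn the loose knob to match the D-shaped spindle and push it fully home. Finish still gripping the knob and keeping it pressed right down against the spindle's spring, as for a test run of the pump; leave the coupling, plug and tape measure alone.

Things in the scene. Friction and masses are not known exactly. Their poses are not given: they have to be found in the camera images.
- controller: Pump controller: grey plastic enclosure, fixed, lying on its back, 180 (x) x 160 (y) x 72 mm high; origin at the centre of its underside, x away from the robot. Under the hinged cover is an open bay 110 (x) x 144 mm inside, its floor 20 mm up, walls 5 to 8 mm. Two cable glands stick out 19 mm from the front (-x) wall, 50 mm either side of its middle, 26 mm up.
- notch (a point): Middle of the mouth of the prising notch, on the outer face of the controller's front (near) wall, 90 mm to -x of its origin, 62 mm up. The notch is an opening through the 5 mm wall into the bay, 32 mm wide, 56 to 68 mm up: its top is the underside of the cover's front edge. Axes as the controller's: x points inward, z up.
- cover_hinge (a point): Hinge line of the cover, at its middle: 123 mm along x from the notch, 72 mm up. Its axes turn with the cover. The cover is a flat grey plate 160 mm wide and 4 mm thick (68 to 72 mm up when closed) that reaches from here to the front wall's outer face.
- cover (a joint): Opening angle of the cover, rad: 0 closed, grows as its front edge rises, 1.57 upright, stop at 2.2 (leaning away from the robot). The hinge is stiff: the cover stays at whatever angle it is left; 1 to 2 N at its front edge moves it.
- scraper_grip (a point): Balance point of the loose scraper (about 90 g), in its wooden handle, 12 mm up as it lies. x points along it to the blade end, z up. Handle 24 mm wide and 24 high, from 70 mm behind this point to 25 mm ahead; the flat steel blade runs on to 110 mm ahead, 16 mm wide, 2 mm thick, lying flat at half the handle's height.
- scraper_tip (a point): End of the scraper's blade, 110 mm ahead of scraper_grip along x.
- knob_grip (a point): Centre of the loose dark knob, half-way up its 34 mm, standing bore down. Round skirt 46 mm across, 10 mm high; above it a grip with parallel sides 22 mm apart, from 20 mm behind the axis to 12 mm ahead, then narrowing to a nose 22 mm ahead, white line on top. x points to the nose, z up the axis. The D-bore (15.3 mm across, 16 deep, chamfered) has its flat on the nose side, 3.5 mm from the axis.
- knob_seat (a point): Centre of the bottom of the knob's blind bore, on its axis, 16 mm above its underside and 1 mm below knob_grip. It meets spindle_top when the knob is fully home. Axes as knob_grip.
- spindle_top (a point): Top centre of the controller's upright steel D-spindle, in the bay under the cover, 58 mm along x from the notch, 46 mm up when not pressed (26 mm above the bay floor). 14 mm across, one flat 3 mm from the axis, 2 mm chamfer. x points out of the flat: the knob's nose must point the same way. A nut 20 mm across, 4.5 mm high is round its foot.
- spindle (a joint): How far the spindle is pressed down, m: 0 released, stop at 0.004. It springs back: 4.5 N to start, 10.5 N at the stop.
- spindle_turn (a joint): Angle of the spindle about its axis, rad, counter-clockwise seen from above; at 0 its flat faces along the notch's x. It turns stiffly (0.12 N m) and keeps its angle.
- coupling: Orange-brown pipe coupling standing on end, 128 mm across, 116 mm high; origin at the centre of its underside. Not part of the job.
- plug: Orange-brown socket plug, an open dish 124 mm across, 40 mm high; origin at the centre of its underside. Not part of the job.
- tape: Black and grey tape measure, 66 x 36 x 62 mm high; origin at the centre of its underside. Not part of the job.
Things that resemble listed ones, but are neither listed nor needed, are in the scene too. What is meant by the part that bears scraper_grip is not turquoise or yellow, and is the larger of those in its own colour.

How it is judged:
By the outcome, as a careful person would: the job done as asked, in the order asked, and still so for the second after the job is handed in, while the arm keeps its last pose, push and grip.
It also fails if it takes over 62 s, if anything falls off the work surface, if the arm or the gripper's body presses on something with over 40 N, if the wrist force passes 120 N, or if a joint passes its speed limit or range.

## Working session

There is one attempt and no reset: what is moved stays moved. The work goes in short steps, Python scripts to look and compute and a tool call to move; the robot and the scene stay as the last step left them, time stands still between calls to the robot, and variables do not carry over. Pictures are saved under pics/ and viewed, and the job is handed in when it is done.

Besides the shell and the picture viewer there is one more tool, called as name(argument=value, ...), one argument or row to a line, values as JSON. send_rows: Moves the arm, as the interface text tells. Its arguments: {"type":"object","properties":{"deltas":{"type":"array","items":{"type":"array"}},"grip_force":{"type":"number"}},"required":["deltas"]}

```bash
ls; mkdir -p pics
cat > h.py <<'E'
import numpy as np, cv2
from station import monitor, get_image, camera_info, ctrl, nets
def snap(cam,fn=None):
    im,d=get_image(cam); ci=camera_info(cam)
    if fn: cv2.imwrite('pics/'+fn,im[:,:,::-1])
    return im,d,ci
def RT(ci):
    return cv2.Rodrigues(np.array(ci['rvec'],float))[0],np.array(ci['tvec'],float).ravel()
def world(px,d,ci):
    px=np.atleast_2d(px).astype(float); K=np.array(ci['K']);R,t=RT(ci)
    z=np.array([d[int(round(p[1])),int(round(p[0]))] for p in px])
    c=np.c_[(px[:,0]-K[0,2])/K[0,0]*z,(px[:,1]-K[1,2])/K[1,1]*z,z]
    return (c-t)@R
def cloud(d,ci):
    K=np.array(ci['K']);R,t=RT(ci);h,w=d.shape
    u,v=np.meshgrid(np.arange(w),np.arange(h))
    c=np.stack([(u-K[0,2])/K[0,0]*d,(v-K[1,2])/K[1,1]*d,d],-1)
    P=(c-t)@R; P[d<=0]=np.nan
    return P
def proj(P,ci):
    K=np.array(ci['K']);R,t=RT(ci); c=np.atleast_2d(P)@R.T+t
    q=c@K.T; return q[:,:2]/q[:,2:]
def planepx(px,z,ci):
    px=np.atleast_2d(px).astype(float);K=np.array(ci['K']);R,t=RT(ci)
    ray=np.c_[(px[:,0]-K[0,2])/K[0,0],(px[:,1]-K[1,2])/K[1,1],np.ones(len(px))]@R
    o=-t@R; s=(z-o[2])/ray[:,2]; return o+ray*s[:,None]
E
python3 - <<'E'
from h import *
np.set_printoptions(precision=4,suppress=True)
s=monitor.state();print(s['time_s'],s['tool_pos'],s['orientation'],s['wrist_force'],s['finger_gap'])
for c in ['scene','top','wrist']:
    im,d,ci=snap(c,c+'0.png'); print(c,ci['K'][0][0],RT(ci))
    if c!='wrist':
        for n in ['controller','scraper_grip','scraper_tip','knob_grip','notch','cover_hinge','coupling','plug','tape']:
            print(n,[(np.round(r['xy']),round(r['confidence'],2),np.round(world(r['xy'],d,ci)[0],3)) for r in nets.boxes_of(c,n)[:4]])
E
```

```text
pics
0.0 [0.2273 0.608  0.2043] [[ 0.3502  0.9367 -0.0009]
 [ 0.9367 -0.3502 -0.0025]
 [-0.0026  0.     -1.    ]] [-0.1113 -0.7584  0.297 ] 0.08472292571309527
scene 458.07981509732014 (array([[ 0.1564,  0.9876,  0.0151],
       [ 0.7439, -0.1078, -0.6595],
       [-0.6497,  0.1144, -0.7515]]), array([-0.1337, -0.2985,  1.4618]))
controller [(array([261., 280.]), 0.72, array([0.689, 0.001, 0.075]))]
scraper_grip [(array([352., 209.]), 0.9, array([0.489, 0.262, 0.024])), (array([341., 152.]), 0.77, array([0.282, 0.287, 0.028])), (array([408., 219.]), 0.63, array([0.535, 0.393, 0.018])), (array([295., 193.]), 0.59, array([0.408, 0.131, 0.018]))]
scraper_tip [(array([340., 156.]), 0.91, array([0.29 , 0.282, 0.022])), (array([354., 212.]), 0.77, array([0.499, 0.265, 0.024])), (array([294., 193.]), 0.57, array([0.409, 0.129, 0.017])), (array([410., 220.]), 0.49, array([0.537, 0.401, 0.014]))]
knob_grip [(array([146., 230.]), 0.71, array([ 0.48 , -0.248,  0.025]))]
notch [(array([261., 276.]), 0.58, array([0.679, 0.002, 0.073]))]
cover_hinge [(array([262., 258.]), 0.68, array([0.637, 0.011
[... 718 characters left out ...]
([248., 245.]), 0.68, array([0.41 , 0.135, 0.015])), (array([187., 301.]), 0.62, array([0.267, 0.29 , 0.025]))]
knob_grip [(array([398., 224.]), 0.68, array([ 0.464, -0.249,  0.031]))]
notch [(array([299., 152.]), 0.85, array([0.643, 0.007, 0.073]))]
cover_hinge []
coupling [(array([420., 113.]), 0.62, array([ 0.764, -0.32 ,  0.002]))]
plug [(array([192., 109.]), 0.86, array([0.772, 0.292, 0.004]))]
tape [(array([128., 146.]), 0.84, array([0.658, 0.441, 0.06 ])), (array([400., 228.]), 0.54, array([ 0.454, -0.252,  0.037]))]
wrist 304.5738859665983 (array([[ 0.3496,  0.9369,  0.0006],
       [ 0.892 , -0.3331,  0.3056],
       [ 0.2865, -0.1063, -0.9522]]), array([-0.65  , -0.0387,  0.3793]))
```

Run:
```python
import cv2
t=cv2.imread('pics/top0.png');s=cv2.imread('pics/scene0.png')
cv2.imwrite('pics/top0b.png',cv2.resize(t[60:340,100:450],None,fx=2.2,fy=2.2,interpolation=cv2.INTER_CUBIC)[:600,:800])
cv2.imwrite('pics/scene0b.png',cv2.resize(s[120:400,90:490],None,fx=2,fy=2,interpolation=cv2.INTER_CUBIC))
```

```text
(no output)
```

View pics/top0b.png

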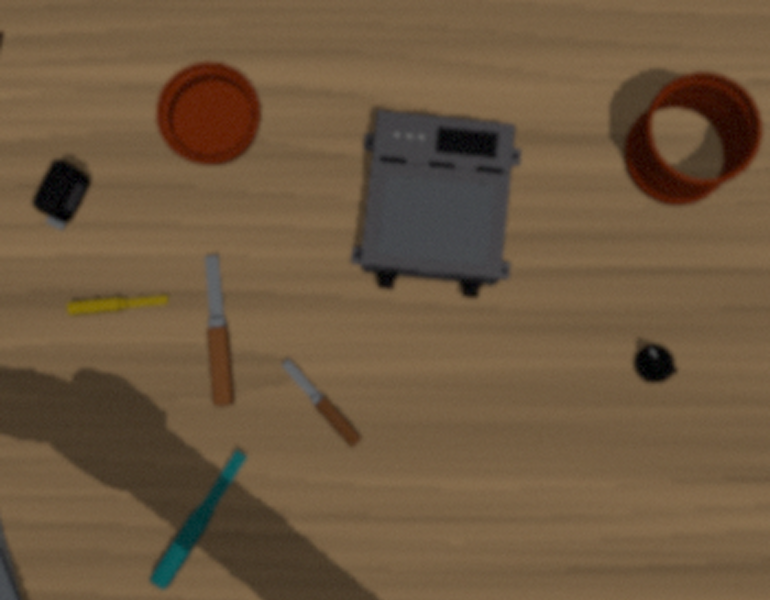

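View pics/scene0b.png

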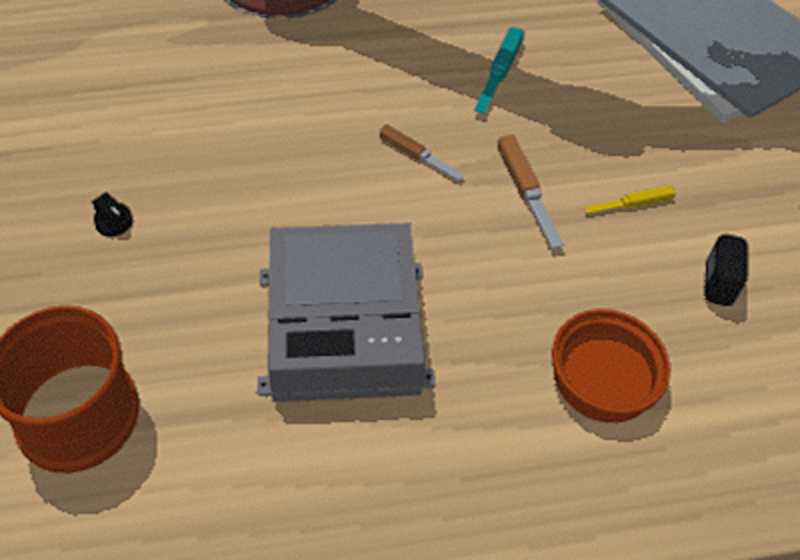

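The top view shows the larger brown scraper (crop about 220,330), a small brown one, and turquoise and yellow decoys. The controller is at crop 435,195 and the knob at 655,362. Next I'll measure the poses.

```bash
cat > m1.py <<'E'
from h import *
np.set_printoptions(precision=4,suppress=True)
out={}
for c in ['scene','top']:
    im,d,ci=snap(c); P=cloud(d,ci)
    hsv=cv2.cvtColor(im,cv2.COLOR_RGB2HSV)
    def near(x0,x1,y0,y1,z0,z1): return (P[...,0]>x0)&(P[...,0]<x1)&(P[...,1]>y0)&(P[...,1]<y1)&(P[...,2]>z0)&(P[...,2]<z1)
    m=near(.5,.8,-.15,.15,.064,.08)
    Q=P[m]; r=cv2.minAreaRect(Q[:,:2].astype(np.float32)); print(c,'ctrl top',r,np.median(Q[:,2]),len(Q))
    m=near(.38,.6,.2,.32,.006,.04); Q=P[m]
    r=cv2.minAreaRect(Q[:,:2].astype(np.float32)); print('scraper',r, cv2.boxPoints(r).tolist(), len(Q), np.percentile(Q[:,2],[5,50,95]))
    mm=Q.mean(0); u,s,v=np.linalg.svd(Q[:,:2]-mm[:2],full_matrices=False); t=(Q[:,:2]-mm[:2])@v[0]; print('axis',mm,v[0],t.min(),t.max())
    m=near(.40,.54,-.31,-.19,.005,.05); Q=P[m]
    print('knob',len(Q),Q.min(0),Q.max(0),np.percentile(Q[:,2],[50,95]))
    q=Q[Q[:,2]>.025]; print('top',q.mean(0),cv2.minAreaRect(q[:,:2].astype(np.float32)))
    # knob crop
    uv=proj([.465,-.25,.03],ci)[0].astype(int)
    cr=im[uv[1]-25:uv[1]+25,uv[0]-30:uv[0]+30]
    cv2.imwrite(f'pics/knob_{c}.png',np.clip(cv2.resize(cr[:,:,::-1],None,fx=10,fy=10,interpolation=cv2.INTER_CUBIC).astype(float)*1.8,0,255).astype(np.uint8))
E
python3 m1.py
```

```text
scene ctrl top ((0.6527295112609863, 0.0080336332321167), (0.16006138920783997, 0.18444564938545227), 84.32564544677734) 0.07319302531621101 5415
scraper ((0.49520471692085266, 0.26031962037086487), (0.062050193548202515, 0.19123075902462006), 86.67132568359375) [[0.39794921875, 0.2348986566066742], [0.5888573527336121, 0.223795086145401], [0.5924602150917053, 0.28574058413505554], [0.40155208110809326, 0.29684415459632874]] 538 [0.0108 0.0202 0.0269]
axis [0.495  0.2651 0.0193] [0.992  0.1265] -0.08868787635528944 0.09660469812265268
knob 314 [ 0.4104 -0.3095  0.0051] [ 0.5306 -0.2112  0.0387] [0.0209 0.0361]
top [ 0.4661 -0.251   0.0335] ((0.46494677662849426, -0.25100329518318176), (0.04229974001646042, 0.021497543901205063), 36.39301300048828)
top ctrl top ((0.654281497001648, 0.006846576929092407), (0.16035215556621552, 0.18090508878231049), 84.35882568359375) 0.07146878660032972 4492
scraper ((0.48955026268959045, 0.2527524530887604), (0.08456932008266449, 0.19439753890037537), 83.15319061279297) [[0.38800370693206787, 0.222356915473938], [0.5810149312019348, 0.19918179512023926], [0.591096818447113, 0.28314799070358276], [0.3980855941772461, 0.3063231110572815]] 576 [0.0094 0.02   0.0257]
axis [0.4905 0.2644 0.0184] [-0.9932 -0.1163] -0.10044363053681712 0.10167216631391156
knob 259 [ 0.4087 -0.3048  0.005 ] [ 0.5398 -0.2021  0.0384] [0.0284 0.0358]
top [ 0.4641 -0.2516  0.0326] ((0.46503543853759766, -0.2513863742351532), (0.04212982580065727, 0.02214813604950905), 38.24297332763672)
```

```bash
cat > m2.py <<'E'
from h import *
np.set_printoptions(precision=4,suppress=True)
for c in ['scene','top']:
    im,d,ci=snap(c); P=cloud(d,ci)
    hsv=cv2.cvtColor(im,cv2.COLOR_RGB2HSV)
    base=(P[...,0]>.36)&(P[...,0]<.62)&(P[...,1]>.215)&(P[...,1]<.31)
    uv=proj([.45,.255,.02],ci)[0].astype(int)
    print(c,'hsv handle',hsv[uv[1],uv[0]],'blade',hsv[tuple(proj([.54,.27,.012],ci)[0].astype(int)[::-1])])
    br=base&(hsv[...,0]<12)&(hsv[...,1]>120)
    bl=base&(hsv[...,1]<60)
    for n,m,z in (('handle',br,.02),('blade',bl,.013)):
        m=m.astype(np.uint8)
        k,l,st,ce=cv2.connectedComponentsWithStats(m); i=1+np.argmax(st[1:,4]); 
        v,u=np.where(l==i); Q=planepx(np.c_[u,v],z,ci)[:,:2].astype(np.float32)
        r=cv2.minAreaRect(Q); print(n,len(Q),r); Z=P[l==i][:,2];print(' z',np.nanmedian(Z),'cloud mean',np.nanmean(P[l==i],0))
E
python3 m2.py; python3 -c "
import cv2,numpy as np
a=cv2.imread('pics/knob_scene.png');b=cv2.imread('pics/knob_top.png')
cv2.imwrite('pics/knob.png',cv2.resize(np.hstack([a,b]),(800,333)))"
```

```text
scene hsv handle [ 13 151 150] blade [105  20 154]
handle 2 ((0.42541417479515076, 0.2448856383562088), (0.003557797521352768, 0.0), 165.48976135253906)
 z 0.011882209310633458 cloud mean [0.4184 0.2478 0.0119]
blade 228 ((0.5444821119308472, 0.26996320486068726), (0.09342207759618759, 0.02498762495815754), 2.387303113937378)
 z 0.01461848020116426 cloud mean [0.544  0.2713 0.0139]
top hsv handle [ 13 174  97] blade [100  15 101]
handle 2 ((0.5018945932388306, 0.2631690502166748), (0.0026033520698547363, 0.0), 90.27416229248047)
 z 0.026446506487037925 cloud mean [0.5014 0.2619 0.0264]
blade 214 ((0.547641932964325, 0.27130982279777527), (0.08528535068035126, 0.018474075943231583), 5.9810261726379395)
 z 0.012580288880752306 cloud mean [0.547  0.2719 0.0127]
```

View pics/knob.png

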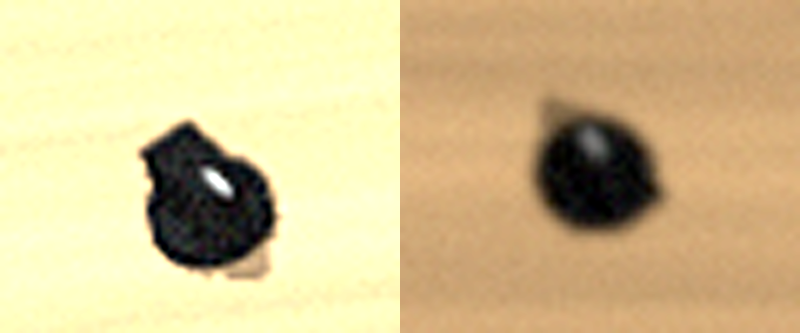

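```bash
cat > plan.py <<'E'
from h import *
from scipy.spatial.transform import Rotation as Ro, Slerp
import json
def Rz(yaw,pitch=0):
    # tool down, tool y = forward (cos yaw, sin yaw); pitch>0 raises forward end
    y=np.array([np.cos(yaw),np.sin(yaw),0]); z=np.array([0,0,-1.]); x=np.cross(y,z)
    R=np.c_[x,y,z]
    return R@Ro.from_rotvec([ -pitch,0,0]).as_matrix()
def plan(p1,R1,clo,n=None,step=.036,ang=6.3,start=None):
    s=monitor.state(); p0=np.array(s['tool_pos']);R0=np.array(s['orientation'])
    if start is not None: p0,R0=start
    p1=np.array(p1,float)
    rv=Ro.from_matrix(R0.T@R1).as_rotvec(degrees=True)
    n=n or int(max(1,np.ceil(np.linalg.norm(p1-p0)/step),np.ceil(np.linalg.norm(rv)/ang)))
    rows=[];p=p0.copy();R=R0.copy()
    sl=Slerp([0,1],Ro.from_matrix([R0,R1]))
    for i in range(1,n+1):
        pt=p0+(p1-p0)*i/n; Rt=sl(i/n).as_matrix()
        sh=np.round(R.T@(pt-p),4); r=np.round(Ro.from_matrix(R.T@Rt).as_rotvec(degrees=True),1)
        rows.append([r.tolist(),sh.tolist(),clo]); p=p+R@sh; R=R@Ro.from_rotvec(r,degrees=True).as_matrix()
    print('n',n,'endpos',np.round(p,4))
    for i in range(0,n,10): print(json.dumps(rows[i:i+10]).replace(' ','').replace('-0.0,','0.0,').replace('-0.0]','0.0]'))
    return p,R
E
python3 - <<'E'
from plan import *
for i in range(3): print(monitor.state()['tool_pos'])
plan([.480,.2645,.13],Rz(np.radians(6.5)),0)
E
```

```text
[0.22762735 0.60877863 0.20549388]
[0.22762735 0.60877863 0.20549388]
[0.22762735 0.60877863 0.20549388]
n 13 endpos [0.48   0.2645 0.13  ]
[[[0.0,0.0,-2.1],[-0.018,0.0275,0.0058],0],[[0.0,0.0,-2.1],[-0.019,0.0267,0.0058],0],[[0.0,0.0,-2.0],[-0.02,0.0261,0.0058],0],[[0.0,0.0,-2.1],[-0.0208,0.0254,0.0058],0],[[0.0,0.0,-2.1],[-0.0218,0.0245,0.0058],0],[[0.0,0.0,-2.1],[-0.0227,0.0238,0.0059],0],[[0.0,0.0,-2.0],[-0.0235,0.0229,0.0058],0],[[0.0,0.0,-2.1],[-0.0243,0.0221,0.0058],0],[[0.0,0.0,-2.1],[-0.0251,0.0211,0.0058],0],[[0.0,0.0,-2.1],[-0.0259,0.0203,0.0058],0]]
[[[0.0,0.0,-2.0],[-0.0266,0.0192,0.0058],0],[[0.0,0.0,-2.1],[-0.0272,0.0184,0.0058],0],[[0.0,0.0,-2.1],[-0.0279,0.0173,0.0058],0]]
```

send_rows(
  deltas=[
    [[0, 0, -2.1], [-0.018, 0.0275, 0.0058], 0],
    [[0, 0, -2.1], [-0.019, 0.0267, 0.0058], 0],
    [[0, 0, -2.0], [-0.02, 0.0261, 0.0058], 0],
    [[0, 0, -2.1], [-0.0208, 0.0254, 0.0058], 0],
    [[0, 0, -2.1], [-0.0218, 0.0245, 0.0058], 0],
    [[0, 0, -2.1], [-0.0227, 0.0238, 0.0059], 0],
    [[0, 0, -2.0], [-0.0235, 0.0229, 0.0058], 0],
    [[0, 0, -2.1], [-0.0243, 0.0221, 0.0058], 0],
    [[0, 0, -2.1], [-0.0251, 0.0211, 0.0058], 0],
    [[0, 0, -2.1], [-0.0259, 0.0203, 0.0058], 0],
  ],
)

```text
time_s: 2.08
tool_pos: [0.4227, 0.3428, 0.1474]
orientation: [[-0.007, 1.0, 0.001], [1.0, 0.007, 0.0], [0.0, 0.001, -1.0]]
wrist_force: [0.5, 1.0, 0.1]
finger_gap: 0.0853
```

send_rows(
  deltas=[
    [[0, 0, -2.0], [-0.0266, 0.0192, 0.0058], 0],
    [[0, 0, -2.1], [-0.0272, 0.0184, 0.0058], 0],
    [[0, 0, -2.1], [-0.0279, 0.0173, 0.0058], 0],
    [[0, 0, 0], [0, 0, 0], 0],
    [[0, 0, 0], [0, 0, 0], 0],
  ],
)

```text
time_s: 2.5
tool_pos: [0.4817, 0.2615, 0.1296]
orientation: [[-0.107, 0.994, 0.0], [0.994, 0.107, -0.002], [-0.002, -0.0, -1.0]]
wrist_force: [-0.8, 0.5, 0.1]
finger_gap: 0.0854
```

Run:
```python
from plan import *
np.set_printoptions(precision=4,suppress=True)
s=monitor.state();print(s['time_s'],s['tool_pos'],s['orientation'],s['wrist_force'])
im,d,ci=snap('wrist','w1.png'); P=cloud(d,ci)
hsv=cv2.cvtColor(im,cv2.COLOR_RGB2HSV)
m=(P[...,2]>.007)&(P[...,2]<.035)&(P[...,1]>.2)&(P[...,1]<.32)
k,l,st,ce=cv2.connectedComponentsWithStats(m.astype(np.uint8));print(st,ce)
i=1+np.argmax(st[1:,4]);Q=P[l==i]
r=cv2.minAreaRect(Q[:,:2].astype(np.float32));print(r,len(Q));print(np.percentile(Q[:,2],[5,50,95]))
```

```text
2.5 [0.4817 0.2615 0.1296] [[-0.1068  0.9943  0.0001]
 [ 0.9943  0.1068 -0.0015]
 [-0.0015 -0.0001 -1.    ]] [-0.8367  0.5154  0.0946]
[[     0      0    560    420 230195]
 [   253      0     55     57   1259]
 [   266    121     27    174   3746]] [[279.5244 210.7145]
 [278.2041  24.6465]
 [278.4367 196.9931]]
((0.4982830882072449, 0.2692893147468567), (0.1802978366613388, 0.024146798998117447), 5.807501792907715) 3746
[0.0123 0.0227 0.0246]
```

View pics/w1.png

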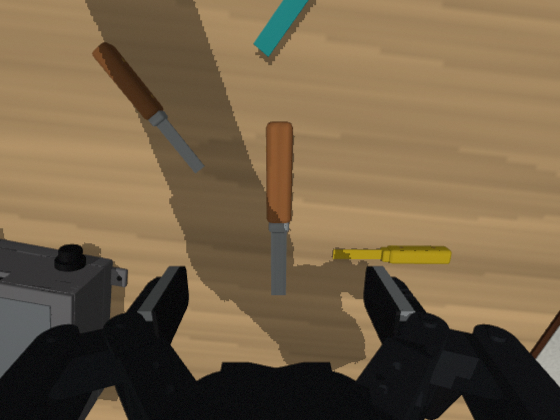

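The wrist picture shows the large brown scraper with its handle at (280,175) and blade tip at (278,293), midway between the open fingers. Measured length is 180 mm and yaw 5.8°, which fits.

Run:
```python
from plan import *
plan([.4784,.2673,.006],Rz(np.radians(5.8)),0,n=6)
```

```text
n 6 endpos [0.4784 0.2673 0.006 ]
[[[0.0,0.0,0.1],[0.0006,-0.0003,0.0207],0],[[0.0,0.0,0.1],[0.0006,-0.0002,0.0206],0],[[0.0,0.0,0.1],[0.0005,-0.0003,0.0207],0],[[0.0,0.0,0.1],[0.0006,-0.0003,0.0206],0],[[0.0,0.0,0.1],[0.0006,-0.0002,0.0207],0],[[0.0,0.0,0.1],[0.0005,-0.0003,0.0207],0]]
```

send_rows(
  deltas=[
    [[0, 0, 0.1], [0.0006, -0.0003, 0.0207], 0],
    [[0, 0, 0.1], [0.0006, -0.0003, 0.0207], 0],
    [[0, 0, 0.1], [0.0006, -0.0003, 0.0207], 0],
    [[0, 0, 0.1], [0.0006, -0.0002, 0.0207], 0],
    [[0, 0, 0.1], [0.0006, -0.0002, 0.0207], 0],
    [[0, 0, 0.1], [0.0006, -0.0002, 0.0207], 0],
    [[0, 0, 0], [0, 0, 0], 0],
    [[0, 0, 0], [0, 0, 0], 0],
  ],
)

```text
time_s: 3.22
tool_pos: [0.4767, 0.2695, 0.0055]
orientation: [[-0.106, 0.994, -0.002], [0.994, 0.106, -0.0], [0.0, -0.002, -1.0]]
wrist_force: [-0.6, 0.8, 0.1]
finger_gap: 0.0858
```

send_rows(
  deltas=[
    [[0, 0, 0], [0, 0, 0], 1],
    [[0, 0, 0], [0, 0, 0], 1],
    [[0, 0, 0], [0, 0, 0], 1],
    [[0, 0, 0], [0, 0, 0], 1],
    [[0, 0, 0], [0, 0, 0], 1],
    [[0, 0, 0], [0, 0, 0], 1],
    [[0, 0, 0], [0, 0, 0], 1],
    [[0, 0, 0], [0, 0, 0], 1],
  ],
  grip_force=90,
)

```text
time_s: 3.88
tool_pos: [0.4781, 0.2679, 0.0059]
orientation: [[-0.103, 0.995, -0.0], [0.995, 0.103, -0.0], [-0.0, -0.0, -1.0]]
wrist_force: [-0.6, -0.7, 0.1]
finger_gap: 0.0001
```

Run:
```python
from plan import *
np.set_printoptions(precision=4,suppress=True)
s=monitor.state();print(s['time_s'],s['tool_pos'],s['finger_gap'],s['q'])
im,d,ci=snap('wrist','w2.png')
im,d,ci=snap('scene','s2.png');cv2.imwrite('pics/s2.png',cv2.resize(im[100:320,200:480,::-1],None,fx=2.5,fy=2.5))
```

```text
3.8833 [0.4781 0.2679 0.0059] 7.695707507113391e-05 [-0.4876  0.736  -0.0982  1.9037  0.1357  0.5083  0.9945]
```

View pics/w2.png

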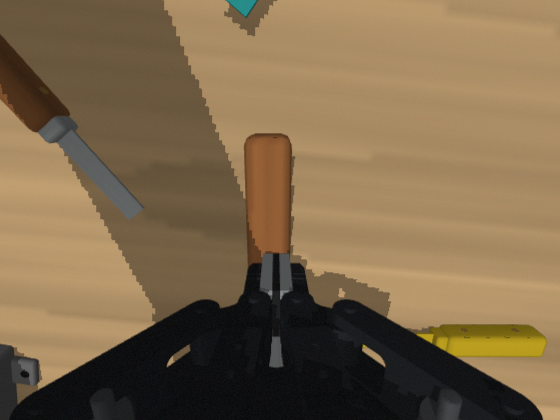

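View pics/s2.png

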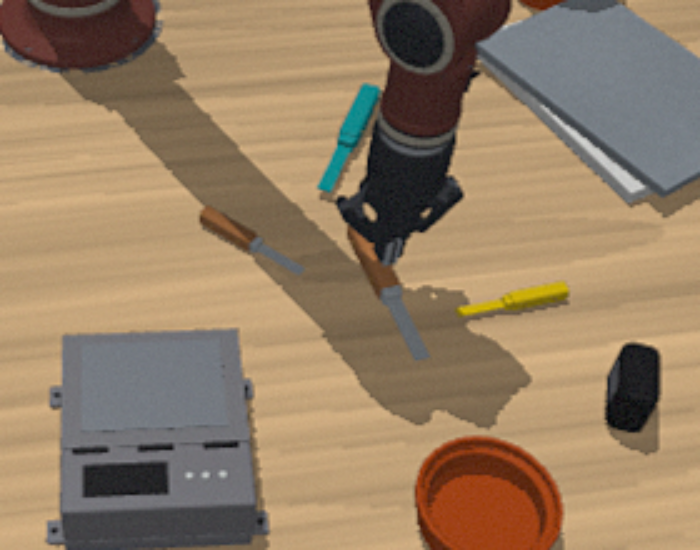

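Run:
```python
from plan import *
np.set_printoptions(precision=3,suppress=True)
im,d,ci=snap('scene'); P=cloud(d,ci)
g=cv2.cvtColor(im,cv2.COLOR_RGB2GRAY)
for v in range(190,222,2):
    print(v,[tuple(P[v,u].round(3)) for u in (350,354,357,360)], [g[v,u] for u in (350,354,357,360)])
im,d,ci=snap('wrist'); P=cloud(d,ci)
for v in (200,230,250,260,270,280,300,320,340): print(v,P[v,268],P[v,276])
m=(P[...,2]>.012)&(P[...,2]<.03)&(cv2.cvtColor(im,cv2.COLOR_RGB2HSV)[...,1]>80)&(P[...,1]>.2)
Q=P[m];print(cv2.minAreaRect(Q[:,:2].astype(np.float32)),Q[:,2].max())
```

```text
190 [(np.float64(0.481), np.float64(0.249), np.float64(0.089)), (np.float64(0.492), np.float64(0.255), np.float64(0.099)), (np.float64(0.495), np.float64(0.26), np.float64(0.102)), (np.float64(0.484), np.float64(0.274), np.float64(0.088))] [np.uint8(31), np.uint8(22), np.uint8(31), np.uint8(37)]
192 [(np.float64(0.489), np.float64(0.247), np.float64(0.09)), (np.float64(0.492), np.float64(0.255), np.float64(0.093)), (np.float64(0.49), np.float64(0.264), np.float64(0.089)), (np.float64(0.486), np.float64(0.274), np.float64(0.083))] [np.uint8(28), np.uint8(41), np.uint8(31), np.uint8(36)]
194 [(np.float64(0.49), np.float64(0.247), np.float64(0.085)), (np.float64(0.492), np.float64(0.257), np.float64(0.085)), (np.float64(0.489), np.float64(0.266), np.float64(0.08)), (np.float64(0.487), np.float64(0.274), np.float64(0.077))] [np.uint8(23), np.uint8(31), np.uint8(30), np.uint8(28)]
196 [(np.float64(0.492), np.float64(0.247), np.float64(0.08)), (np.float64(0.493), np.float64(0.257), np.float64(0.079)), (np.float64(0.489), np.float64(0.267), np.float64(0.073)), (np.float64(0.489), np.float64
[... 3488 characters left out ...]
np.float64(0.518), np.float64(0.268), np.float64(0.015)), (np.float64(0.517), np.float64(0.276), np.float64(0.012))] [np.uint8(114), np.uint8(100), np.uint8(100), np.uint8(105)]
200 [0.442 0.261 0.023] [0.442 0.265 0.023]
230 [0.459 0.262 0.023] [0.458 0.267 0.023]
250 [0.47  0.263 0.023] [0.469 0.268 0.024]
260 [0.466 0.263 0.043] [0.466 0.267 0.043]
270 [0.466 0.264 0.053] [0.466 0.267 0.053]
280 [0.466 0.264 0.061] [0.466 0.267 0.061]
300 [0.465 0.264 0.077] [0.47  0.268 0.069]
320 [0.469 0.265 0.083] [0.48  0.269 0.068]
340 [0.481 0.266 0.079] [0.538 0.275 0.013]
((0.4714268147945404, 0.3149544596672058), (0.27786874771118164, 0.09625903517007828), 50.28568649291992) 0.026217144339675973
```

send_rows(
  deltas=[
    [[0, 0, 0], [0, 0, 0], 0],
    [[0, 0, 0], [0, 0, 0], 0],
    [[0, 0, 0], [0, 0, 0], 0],
    [[0, 0, 0], [0, 0, 0], 0],
    [[0, 0, 0], [0, 0, 0], 0],
    [[0, 0, 0], [0, 0, 0], 0],
  ],
)

```text
time_s: 4.58
tool_pos: [0.4781, 0.2679, 0.0058]
orientation: [[-0.103, 0.995, -0.0], [0.995, 0.103, -0.0], [-0.0, -0.0, -1.0]]
wrist_force: [1.0, 0.2, -0.3]
finger_gap: 0.072
```

Run:
```python
from plan import *
np.set_printoptions(precision=4,suppress=True)
s=monitor.state();print(s['time_s'],s['tool_pos'],s['finger_gap'],s['wrist_force'])
p=np.array(s['tool_pos']);Rt=np.array(s['orientation'])
im,d,ci=snap('wrist','w3.png');P=cloud(d,ci)
R,t=RT(ci); print('cam in tool',Rt.T@(-t@R-p), 'axes',(R@Rt))
T=(P-p)@Rt
g=cv2.cvtColor(im,cv2.COLOR_RGB2GRAY)
m=(T[...,2]<-.001)&(abs(T[...,1])<.05)&(P[...,2]>.03)
for s_ in (-1,1):
    q=T[m&(T[...,0]*s_>0.02)]; i=np.argsort(-q[:,2])[:200]; print(s_,q[i].mean(0),q[i[:5]])
im,d,ci=snap('scene','s3.png');cv2.imwrite('pics/s3.png',cv2.resize(im[140:260,290:430,::-1],None,fx=5,fy=5,interpolation=cv2.INTER_CUBIC))
P=cloud(d,ci);T=(P-p)@Rt
for s_ in (-1,1):
    q=T[(P[...,2]>.006)&(abs(T[...,1])<.03)&(abs(T[...,0]-s_*.05)<.02)]; i=np.argsort(-q[:,2])[:15]; print('sc',s_,q[i])
```

```text
4.5833 [0.4781 0.2679 0.0058] 0.07202423718466773 [ 0.9981  0.235  -0.3175]
cam in tool [ 0.0004 -0.0794 -0.1679] axes [[ 1.     -0.0006 -0.0005]
 [ 0.0004  0.952  -0.3059]
 [ 0.0007  0.3059  0.952 ]]
-1 [-0.0368 -0.0042 -0.038 ] [[-0.0358 -0.0071 -0.0335]
 [-0.0358  0.0001 -0.0335]
 [-0.0358 -0.0067 -0.0338]
 [-0.0358 -0.0062 -0.0339]
 [-0.0358 -0.0052 -0.0341]]
1 [ 0.0376 -0.0041 -0.0381] [[ 0.0369  0.0015 -0.0332]
 [ 0.0367 -0.0004 -0.0334]
 [ 0.0366  0.0004 -0.0339]
 [ 0.0365 -0.0074 -0.0339]
 [ 0.0366 -0.0058 -0.0341]]
sc -1 [[-0.0442  0.0073 -0.0416]
 [-0.0375  0.01   -0.0427]
 [-0.0439  0.0056 -0.0434]
 [-0.0402  0.01   -0.0434]
 [-0.0394  0.0075 -0.0442]
 [-0.0372  0.0086 -0.0448]
 [-0.0493  0.0056 -0.0449]
 [-0.0459  0.0033 -0.0451]
 [-0.0426  0.0083 -0.046 ]
 [-0.0442  0.0123 -0.0472]
 [-0.0444  0.0057 -0.0474]
 [-0.0481  0.0085 -0.0477]
 [-0.0495 -0.002  -0.0478]
 [-0.0489 -0.004  -0.0491]
 [-0.05    0.006  -0.0492]]
sc 1 [[ 0.0554 -0.0076 -0.0004]
 [ 0.0421  0.0008 -0.0368]
 [ 0.0412 -0.0044 -0.0391]
 [ 0.042   0.0065 -0.0393]
 [ 0.0412  0.0011 -0.0411]
 [ 0.0412 -0.0055 -0.0416]
 [ 0.0456  0.0096 -0.0416]
 [ 0.0491  0.0075 -0.0422]
 [ 0.0417  0.0058 -0.0424]
 [ 0.0424  0.0101 -0.0432]
 [ 0.0413 -0.0002 -0.0436]
 [ 0.0413 -0.0068 -0.0439]
 [ 0.0424 -0.003  -0.044 ]
 [ 0.0419  0.0044 -0.0446]
 [ 0.0451  0.0091 -0.0451]]
```

View pics/s3.png

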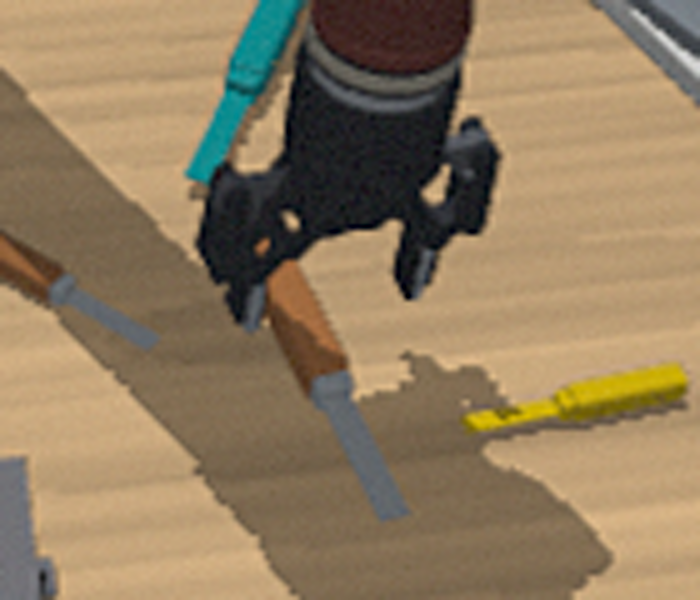

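View pics/w3.png

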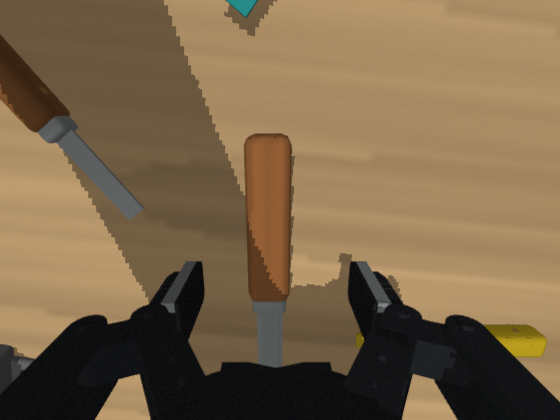

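Run:
```python
from plan import *
np.set_printoptions(precision=4,suppress=True)
im,d,ci=snap('wrist');P=cloud(d,ci)
m=((P[...,2]>.017)&(P[...,2]<.03)); m[:, :220]=0; m[:,320:]=0; m[:110]=0
Q=P[m]; r=cv2.minAreaRect(Q[:,:2].astype(np.float32)); print(r, cv2.boxPoints(r))
for v in (150,200,250,290):
    q=P[v,235:305]; q=q[q[:,2]>.012]; print(q[0],q[-1],(q[0]+q[-1])/2)
```

```text
((0.461889386177063, 0.2624635100364685), (0.10395114123821259, 0.024112606421113014), 6.0361809730529785) [[0.4089 0.269 ]
 [0.4115 0.245 ]
 [0.5148 0.2559]
 [0.5123 0.2799]]
[0.4187 0.2463 0.0193] [0.4162 0.2692 0.0207] [0.4175 0.2578 0.02  ]
[0.4447 0.2487 0.019 ] [0.4424 0.2724 0.0187] [0.4436 0.2605 0.0188]
[0.4736 0.2519 0.0188] [0.4712 0.2752 0.0188] [0.4724 0.2636 0.0188]
[0.4988 0.2544 0.0193] [0.4973 0.2783 0.0178] [0.498  0.2664 0.0185]
```

send_rows(
  deltas=[
    [[0, 0, 0], [-0.0032, 0.0015, 0], 0],
    [[0, 0, 0], [0, 0, 0.009], 0],
    [[0, 0, 0], [0, 0, 0.009], 0],
    [[0, 0, 0], [0, 0, 0.006], 0],
    [[0, 0, 0], [0, 0, 0], 0],
  ],
)

```text
time_s: 5.15
tool_pos: [0.4785, 0.2641, -0.0202]
orientation: [[-0.103, 0.995, -0.003], [0.995, 0.103, -0.002], [-0.002, -0.004, -1.0]]
wrist_force: [-0.7, -0.1, 0.2]
finger_gap: 0.0853
```

Run:
```python
from plan import *
np.set_printoptions(precision=4,suppress=True)
s=monitor.state();print(s['time_s'],s['tool_pos'],s['finger_gap'],s['wrist_force'])
p=np.array(s['tool_pos']);Rt=np.array(s['orientation'])
im,d,ci=snap('wrist','w4.png');P=cloud(d,ci);T=(P-p)@Rt
m=(T[...,2]<-.02)&(abs(T[...,1])<.03)
for s_ in (-1,1):
    q=P[m&(T[...,0]*s_>0.025)]; print(q[np.argsort(q[:,2])[:3]])
```

```text
5.15 [ 0.4785  0.2641 -0.0202] 0.08525946837778095 [-0.65   -0.1058  0.2408]
[[ 0.5099  0.231  -0.0002]
 [ 0.5127  0.2237 -0.0002]
 [ 0.5119  0.2248 -0.0002]]
[[ 0.4928  0.4156 -0.0005]
 [ 0.4926  0.4179 -0.0005]
 [ 0.4884  0.4193 -0.0005]]
```

View pics/w4.png

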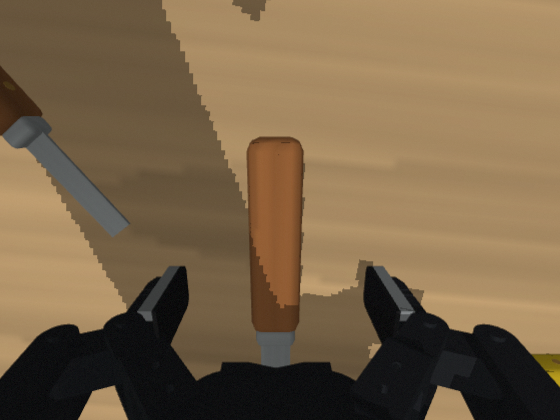

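The wrist picture shows the handle centred (275) between the pads. The reported tool z is −0.020 with no contact, so the real fingertips sit about 24 mm behind the stated TCP. I'll allow for that from here on. Closing now.

send_rows(
  deltas=[
    [[0, 0, 0], [0, 0, 0.0015], 0.5],
    [[0, 0, 0], [0, 0, 0], 1],
    [[0, 0, 0], [0, 0, 0], 1],
    [[0, 0, 0], [0, 0, 0], 1],
    [[0, 0, 0], [0, 0, 0], 1],
    [[0, 0, 0], [0, 0, 0], 1],
    [[0, 0, 0], [0, 0, 0], 1],
  ],
  grip_force=100,
)

```text
time_s: 5.78
tool_pos: [0.4801, 0.2651, -0.019]
orientation: [[-0.103, 0.995, 0.001], [0.995, 0.103, 0.0], [0.0, 0.001, -1.0]]
wrist_force: [-0.3, 0.9, 5.3]
finger_gap: 0.0216
```

Run:
```python
from plan import *
a=plan([.480,.265,.08],Rz(np.radians(6)),1,n=4)
plan([.4346,.0293,.08],Rz(np.radians(-5.7)),1,start=a)
```

```text
n 4 endpos [0.48  0.265 0.08 ]
[[[0.0,0.0,0.0],[0.0,0.0,-0.0248],1],[[0.0,0.0,0.0],[0.0,0.0,-0.0247],1],[[0.0,0.0,-0.1],[0.0,-0.0001,-0.0248],1],[[0.0,0.0,0.0],[0.0,0.0,-0.0247],1]]
n 7 endpos [0.4346 0.0293 0.08  ]
[[[0.0,0.0,1.7],[-0.0328,-0.01,0.0],1],[[0.0,0.0,1.6],[-0.0331,-0.009,0.0],1],[[0.0,0.0,1.7],[-0.0333,-0.008,-0.0001],1],[[0.0,0.0,1.7],[-0.0336,-0.0071,0.0],1],[[0.0,0.0,1.7],[-0.0338,-0.0061,0.0],1],[[0.0,0.0,1.6],[-0.0339,-0.005,0.0],1],[[0.0,0.0,1.7],[-0.034,-0.0042,0.0],1]]
```

send_rows(
  deltas=[
    [[0, 0, 0], [0, 0, -0.025], 1],
    [[0, 0, 0], [0, 0, -0.025], 1],
    [[0, 0, 0], [0, 0, -0.025], 1],
    [[0, 0, 0], [0, 0, -0.025], 1],
  ],
)

```text
time_s: 6.12
tool_pos: [0.4795, 0.2646, 0.081]
orientation: [[-0.103, 0.995, -0.001], [0.995, 0.103, -0.001], [-0.0, -0.001, -1.0]]
wrist_force: [-0.2, -0.1, -0.8]
finger_gap: 0.0213
```

send_rows(
  deltas=[
    [[0, 0, 1.7], [-0.0328, -0.01, 0], 1],
    [[0, 0, 1.6], [-0.0331, -0.009, 0], 1],
    [[0, 0, 1.7], [-0.0333, -0.008, 0], 1],
    [[0, 0, 1.7], [-0.0336, -0.0071, 0], 1],
    [[0, 0, 1.7], [-0.0338, -0.0061, 0], 1],
    [[0, 0, 1.6], [-0.0339, -0.005, 0], 1],
    [[0, 0, 1.7], [-0.034, -0.0042, 0], 1],
    [[0, 0, 0], [0, 0, 0], 1],
    [[0, 0, 0], [0, 0, 0], 1],
  ],
)

```text
time_s: 6.87
tool_pos: [0.4334, 0.0269, 0.0802]
orientation: [[0.106, 0.994, -0.001], [0.994, -0.106, -0.001], [-0.001, -0.001, -1.0]]
wrist_force: [0.3, 1.1, -0.8]
finger_gap: 0.0213
```

```bash
cat > look.py <<'E'
from plan import *
import sys
np.set_printoptions(precision=4,suppress=True)
n=sys.argv[1]
s=monitor.state();print(s['time_s'],s['tool_pos'],s['finger_gap'],s['wrist_force']);print(s['orientation'])
im,d,ci=snap('wrist',n+'w.png')
im2,d2,ci2=snap('scene'); u,v=proj([.62,.01,.08],ci2)[0].astype(int)
a=cv2.resize(im2[max(0,v-110):v+60,u-110:u+110,::-1],None,fx=3,fy=3,interpolation=cv2.INTER_CUBIC)
cv2.imwrite('pics/'+n+'s.png',a)
im3,d3,ci3=snap('top'); u,v=proj([.55,.01,.08],ci3)[0].astype(int)
b=cv2.resize(im3[max(0,v-90):v+90,u-110:u+110,::-1],None,fx=3,fy=3,interpolation=cv2.INTER_CUBIC)
cv2.imwrite('pics/'+n+'t.png',b)
np.savez('last.npz',d=d,im=im,d2=d2,im2=im2,d3=d3,im3=im3,tcp=s['tool_pos'],R=s['orientation'])
import pickle;pickle.dump((ci,ci2,ci3),open('last.pkl','wb'))
E
python3 look.py a
```

```text
6.8667 [0.4334 0.0269 0.0802] 0.021341995443891225 [ 0.3326  1.1232 -0.8459]
[[ 0.1063  0.9943 -0.0008]
 [ 0.9943 -0.1063 -0.001 ]
 [-0.0011 -0.0007 -1.    ]]
```

View pics/aw.png

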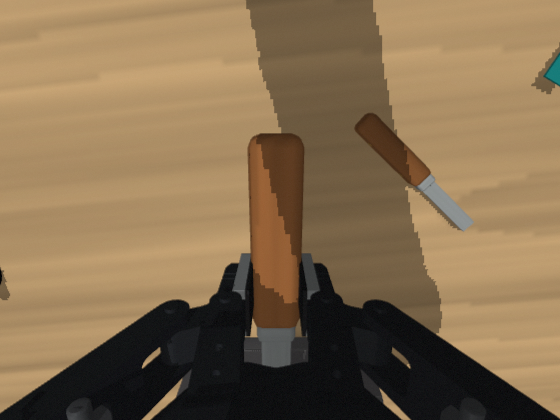

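View pics/as.png

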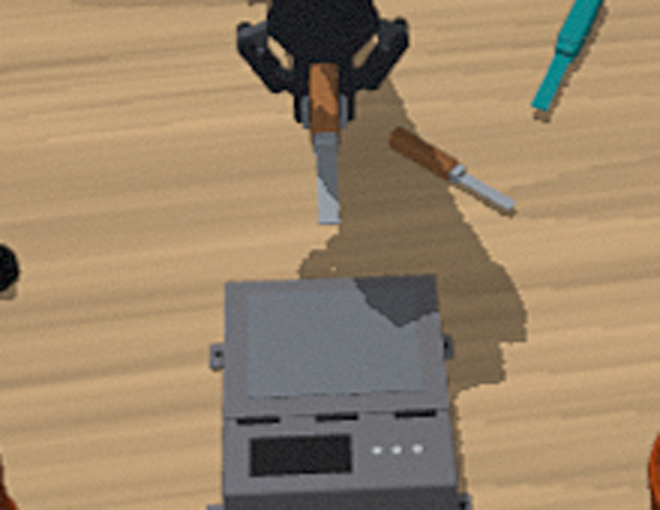

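View pics/at.png

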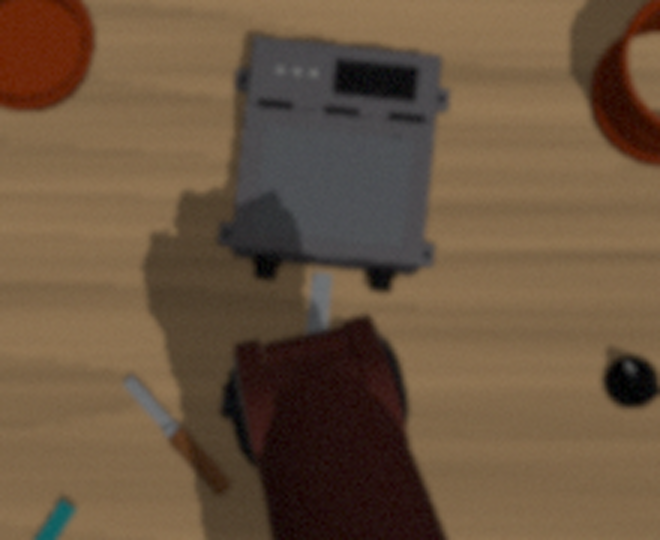

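Run:
```python
from plan import *
import pickle
np.set_printoptions(precision=4,suppress=True)
L=np.load('last.npz');ci,ci2,ci3=pickle.load(open('last.pkl','rb'))
P=cloud(L['d2'],ci2)
m=(P[...,0]>.46)&(P[...,0]<.58)&(abs(P[...,1]-.02)<.03)&(P[...,2]>.09)&(P[...,2]<.125)
Q=P[m];r=cv2.minAreaRect(Q[:,:2].astype(np.float32));print(r,cv2.boxPoints(r));print(Q[:,0].max())
A=np.c_[Q-0];sel=Q[Q[:,0]>.47]
for x in np.arange(.46,.55,.01):
    q=Q[abs(Q[:,0]-x)<.005]
    if len(q): print(x.round(3),q.mean(0),len(q))
T=(Q-L['tcp'])@L['R'];print('tool',T.max(0),np.median(T,0))
P3=cloud(L['d3'],ci3)
m=(P3[...,0]>.49)&(P3[...,0]<.58)&(abs(P3[...,1]-.02)<.03)&(P3[...,2]>.09)&(P3[...,2]<.125)
Q=P3[m];print(cv2.minAreaRect(Q[:,:2].astype(np.float32)),np.median(Q,0))
# handle tilt from wrist
Pw=cloud(L['d'],ci);T=(Pw-L['tcp'])@L['R']
for v in (150,180,210,240,270,300): print(T[v,275])
# controller front edge
for c,PP in(('s',P),('t',P3)):
    m=(PP[...,2]>.066)&(PP[...,2]<.08)&(PP[...,0]>.54)&(PP[...,0]<.8)&(abs(PP[...,1])<.12)
    Q=PP[m];print(c,cv2.minAreaRect(Q[:,:2].astype(np.float32)),np.median(Q,0))
```

```text
((0.501467227935791, 0.023522507399320602), (0.01682409830391407, 0.08521462976932526), 83.61784362792969) [[0.4582 0.0199]
 [0.5429 0.0104]
 [0.5447 0.0271]
 [0.4601 0.0366]]
0.5442963836606186
0.46 [0.4622 0.0286 0.121 ] 15
0.47 [0.4689 0.027  0.1161] 41
0.48 [0.4795 0.027  0.113 ] 24
0.49 [0.4902 0.0255 0.1133] 23
0.5 [0.5003 0.0233 0.1129] 26
0.51 [0.5106 0.0227 0.113 ] 20
0.52 [0.5194 0.021  0.1128] 22
0.53 [0.5302 0.0204 0.1133] 29
0.54 [0.5399 0.0208 0.1126] 25
tool [ 0.0125  0.1106 -0.0257] [ 0.0043  0.0656 -0.0333]
((0.5208566784858704, 0.022116271778941154), (0.01579209975898266, 0.047678470611572266), 83.92003631591797) [0.5217 0.0225 0.1116]
[ 0.0018 -0.0643 -0.0425]
[ 0.0018 -0.0521 -0.0434]
[ 0.0019 -0.0387 -0.0426]
[ 0.0019 -0.0243 -0.042 ]
[ 0.002  -0.0094 -0.0424]
[ 0.002   0.0065 -0.0427]
s ((0.6536824107170105, 0.007842585444450378), (0.16011714935302734, 0.18259266018867493), 84.2615966796875) [0.6634 0.0065 0.0732]
t ((0.6543704271316528, 0.006809033453464508), (0.160203754901886, 0.180851548910141), 84.21105194091797) [0.6522 0.0069 0.0715]
```

The blade is held straight: tip at (0.544, 0.019), height 0.1115, 20 mm short of the notch and in line with it. Next I'll lower to notch height and insert.

send_rows(
  deltas=[
    [[0, 0, 0], [0, 0, 0.017], 1],
    [[0, 0, 0], [0, 0, 0.017], 1],
    [[0, 0, 0], [0, 0, 0.0155], 1],
    [[0, 0, 0], [0, 0, 0], 1],
  ],
)

```text
time_s: 7.35
tool_pos: [0.4327, 0.031, 0.0287]
orientation: [[0.097, 0.995, -0.004], [0.995, -0.097, 0.0], [-0.0, -0.004, -1.0]]
wrist_force: [0.9, 1.2, -0.8]
finger_gap: 0.0215
```

send_rows(
  deltas=[
    [[0, 0, 0], [0, 0.01, 0], 1],
    [[0, 0, 0], [0, 0.01, 0], 1],
    [[0, 0, 0], [0, 0.01, 0], 1],
    [[0, 0, 0], [0, 0.01, 0], 1],
    [[0, 0, 0], [0, 0, 0], 1],
  ],
)

```text
time_s: 7.77
tool_pos: [0.4773, 0.0265, 0.0317]
orientation: [[0.099, 0.995, 0.005], [0.995, -0.099, 0.001], [0.001, 0.005, -1.0]]
wrist_force: [-0.2, 0.4, -0.7]
finger_gap: 0.0215
```

```bash
python3 look.py b
```

```text
7.7667 [0.4773 0.0265 0.0317] 0.021478552085719197 [-0.2425  0.3953 -0.6525]
[[ 0.0995  0.995   0.005 ]
 [ 0.995  -0.0995  0.001 ]
 [ 0.0015  0.0049 -1.    ]]
```

View pics/bs.png

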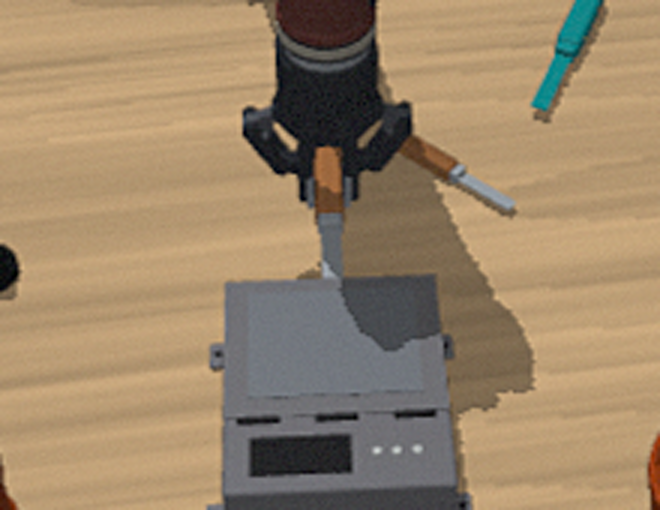

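View pics/bt.png

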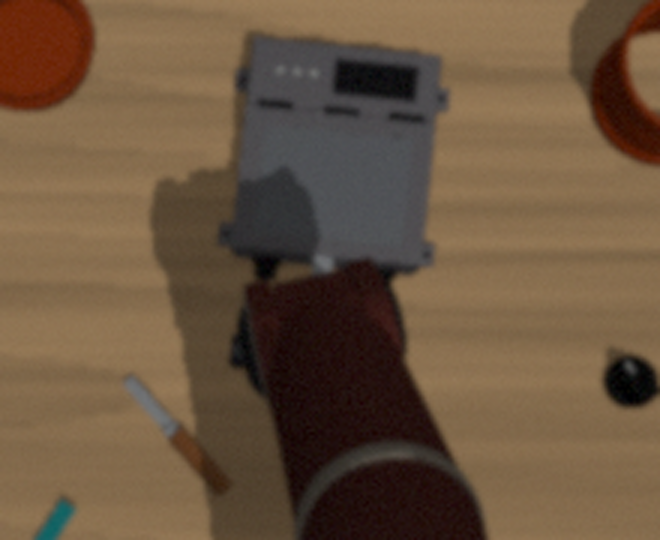

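The scene picture shows the blade going under the cover's front edge at (330,275), 22 mm in, with no contact force. Now I'll swing it along the arc.

Run:
```python
import numpy as np, json
r=101;H=np.array([123,72.])
def tip(t,o=5): return H+r*np.array([-np.cos(t),np.sin(t)])+o*np.array([-np.sin(t),-np.cos(t)])
prev=np.array([22,63.5]);rows=[];
ths=np.linspace(0,1.98,20)
for t in ths:
    q=tip(t); d=q-prev; y=round(d[0]/1000,4); z=round(-d[1]/1000,4); rows.append([[0,0,0],[0,y,z],1]); prev=prev+np.array([y,-z])*1000
print(json.dumps(rows[:10]));print(json.dumps(rows[10:]));print(prev)
```

```text
[[[0, 0, 0], [0, 0.0, -0.0035], 1], [[0, 0, 0], [0, 0.0, -0.0105], 1], [[0, 0, 0], [0, 0.0012, -0.0105], 1], [[0, 0, 0], [0, 0.0022, -0.0103], 1], [[0, 0, 0], [0, 0.0032, -0.01], 1], [[0, 0, 0], [0, 0.0043, -0.0096], 1], [[0, 0, 0], [0, 0.0053, -0.0092], 1], [[0, 0, 0], [0, 0.0062, -0.0085], 1], [[0, 0, 0], [0, 0.007, -0.0078], 1], [[0, 0, 0], [0, 0.0078, -0.0071], 1]]
[[[0, 0, 0], [0, 0.0085, -0.0062], 1], [[0, 0, 0], [0, 0.0091, -0.0053], 1], [[0, 0, 0], [0, 0.0097, -0.0043], 1], [[0, 0, 0], [0, 0.01, -0.0033], 1], [[0, 0, 0], [0, 0.0103, -0.0022], 1], [[0, 0, 0], [0, 0.0104, -0.0012], 1], [[0, 0, 0], [0, 0.0106, -0.0], 1], [[0, 0, 0], [0, 0.0104, 0.001], 1], [[0, 0, 0], [0, 0.0104, 0.0022], 1], [[0, 0, 0], [0, 0.01, 0.0031], 1]]
[158.6 166.7]
```

send_rows(
  deltas=[
    [[0, 0, 0], [0, 0, -0.0035], 1],
    [[0, 0, 0], [0, 0, -0.0105], 1],
    [[0, 0, 0], [0, 0.0012, -0.0105], 1],
    [[0, 0, 0], [0, 0.0022, -0.0103], 1],
    [[0, 0, 0], [0, 0.0032, -0.01], 1],
    [[0, 0, 0], [0, 0.0043, -0.0096], 1],
  ],
)

```text
time_s: 8.42
tool_pos: [0.4818, 0.0245, 0.0854]
orientation: [[0.1, 0.995, -0.005], [0.995, -0.1, -0.0], [-0.001, -0.005, -1.0]]
wrist_force: [-1.8, 0.3, -2.8]
finger_gap: 0.0217
```

```bash
python3 look.py c
```

```text
8.4167 [0.4818 0.0245 0.0854] 0.02169805462726872 [-1.8204  0.2603 -2.7673]
[[ 0.1     0.995  -0.0053]
 [ 0.995  -0.1    -0.0002]
 [-0.0008 -0.0053 -1.    ]]
```

View pics/cs.png

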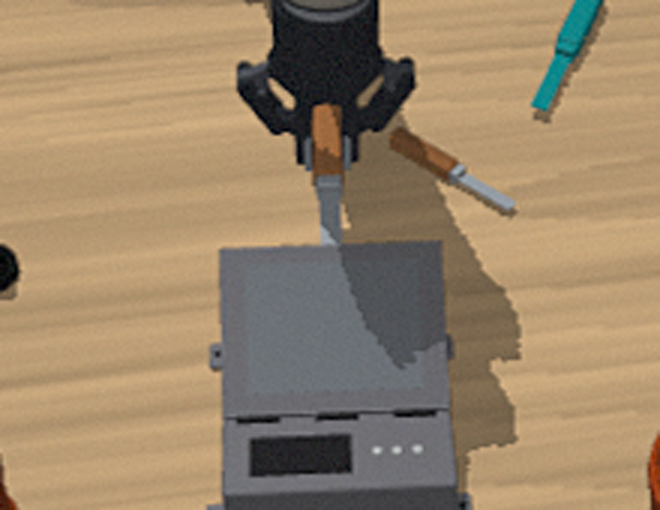

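The cover is rising, with its front edge now at row 245 and the blade under it. I'll continue.

send_rows(
  deltas=[
    [[0, 0, 0], [0, 0.0053, -0.0092], 1],
    [[0, 0, 0], [0, 0.0062, -0.0085], 1],
    [[0, 0, 0], [0, 0.007, -0.0078], 1],
    [[0, 0, 0], [0, 0.0078, -0.0071], 1],
    [[0, 0, 0], [0, 0.0085, -0.0062], 1],
    [[0, 0, 0], [0, 0.0091, -0.0053], 1],
    [[0, 0, 0], [0, 0.0097, -0.0043], 1],
  ],
)

```text
time_s: 9.15
tool_pos: [0.5362, 0.0188, 0.1329]
orientation: [[0.101, 0.995, -0.004], [0.995, -0.101, -0.0], [-0.001, -0.004, -1.0]]
wrist_force: [-1.4, 0.4, -1.4]
finger_gap: 0.0216
```

send_rows(
  deltas=[
    [[0, 0, 0], [0, 0.01, -0.0033], 1],
    [[0, 0, 0], [0, 0.0103, -0.0022], 1],
    [[0, 0, 0], [0, 0.0104, -0.0012], 1],
    [[0, 0, 0], [0, 0.0106, 0], 1],
    [[0, 0, 0], [0, 0.0104, 0.001], 1],
    [[0, 0, 0], [0, 0.0104, 0.0022], 1],
    [[0, 0, 0], [0, 0.01, 0.0031], 1],
    [[0, 0, 0], [0, 0, 0], 1],
  ],
)

```text
time_s: 9.82
tool_pos: [0.6104, 0.0113, 0.1326]
orientation: [[0.101, 0.995, -0.0], [0.995, -0.101, -0.0], [-0.0, -0.0, -1.0]]
wrist_force: [0.2, -1.0, -1.9]
finger_gap: 0.0212
```

```bash
python3 look.py d
```

```text
9.8167 [0.6104 0.0113 0.1326] 0.021238736947153402 [ 0.1531 -1.0374 -1.88  ]
[[ 0.1013  0.9949 -0.0004]
 [ 0.9949 -0.1013 -0.0002]
 [-0.0003 -0.0004 -1.    ]]
```

View pics/ds.png

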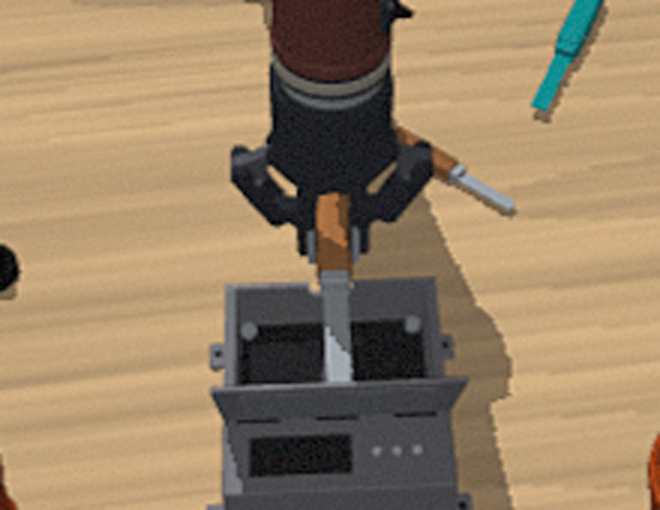

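View pics/dt.png

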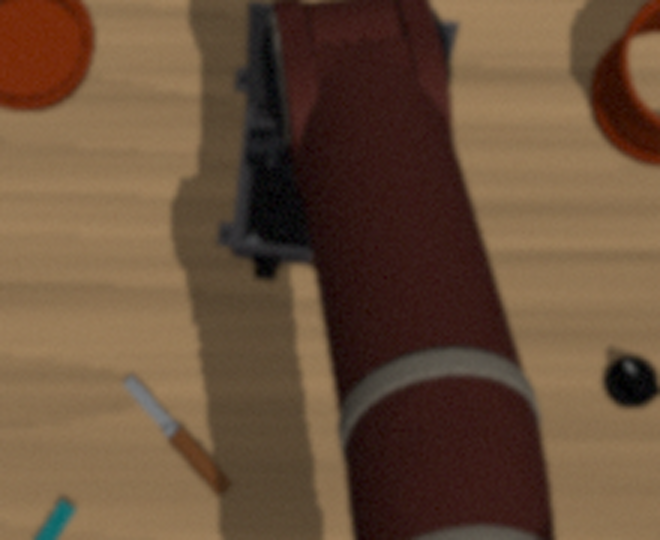

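The cover now leans back past upright (edge around row 385) and the bay is open. I'll withdraw and lay the scraper back at its original spot.

Run:
```python
from plan import *
s=monitor.state()
a=(np.array([.4706,.0254,.1326]),np.array(s['orientation']))
b=plan([.48,.265,.07],Rz(np.radians(6)),1,start=a)
```

```text
n 7 endpos [0.48  0.265 0.07 ]
[[[0.0,0.0,-1.7],[0.0342,-0.0021,0.0089],1],[[0.0,0.0,-1.7],[0.0342,-0.0011,0.009],1],[[0.0,0.0,-1.7],[0.0343,0.0,0.0089],1],[[-0.1,0.0,-1.6],[0.0342,0.0009,0.0089],1],[[0.0,0.0,-1.7],[0.0342,0.0019,0.009],1],[[0.0,0.0,-1.7],[0.0342,0.0029,0.0089],1],[[0.0,0.0,-1.7],[0.034,0.0039,0.009],1]]
```

send_rows(
  deltas=[
    [[0, 0, 0], [0, -0.02, 0], 1],
    [[0, 0, 0], [0, -0.03, 0], 1],
    [[0, 0, 0], [0, -0.03, 0], 1],
    [[0, 0, 0], [0, -0.03, 0], 1],
    [[0, 0, 0], [0, -0.03, 0], 1],
  ],
)

```text
time_s: 10.38
tool_pos: [0.4682, 0.0257, 0.1342]
orientation: [[0.101, 0.995, -0.0], [0.995, -0.101, -0.0], [-0.0, -0.0, -1.0]]
wrist_force: [0.2, -0.2, -0.9]
finger_gap: 0.0217
```

send_rows(
  deltas=[
    [[0, 0, -1.7], [0.0342, -0.0021, 0.0089], 1],
    [[0, 0, -1.7], [0.0342, -0.0011, 0.009], 1],
    [[0, 0, -1.7], [0.0343, 0, 0.0089], 1],
    [[0, 0, -1.6], [0.0342, 0.0009, 0.0089], 1],
    [[0, 0, -1.7], [0.0342, 0.0019, 0.009], 1],
    [[0, 0, -1.7], [0.0342, 0.0029, 0.0089], 1],
    [[0, 0, -1.7], [0.034, 0.0039, 0.009], 1],
    [[0, 0, 0], [0, 0, 0.02], 1],
    [[0, 0, 0], [0, 0, 0.02], 1],
    [[0, 0, 0], [0, 0, 0.02], 1],
  ],
)

```text
time_s: 11.22
tool_pos: [0.4793, 0.2662, 0.011]
orientation: [[-0.107, 0.994, 0.0], [0.994, 0.107, 0.001], [0.0, 0.0, -1.0]]
wrist_force: [-0.2, -0.6, -1.4]
finger_gap: 0.0215
```

```bash
python3 look.py e
```

```text
11.2167 [0.4793 0.2662 0.011 ] 0.021455493346896008 [-0.2326 -0.5923 -1.3542]
[[-0.1067  0.9943  0.0004]
 [ 0.9943  0.1067  0.0005]
 [ 0.0005  0.0005 -1.    ]]
```

View pics/et.png

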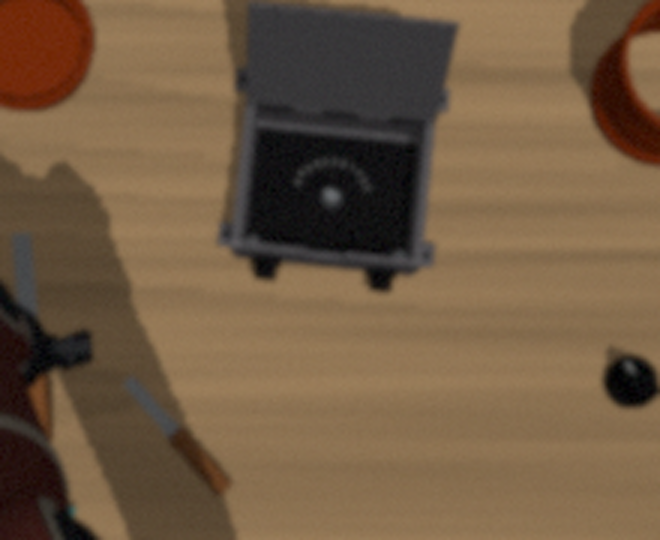

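View pics/es.png

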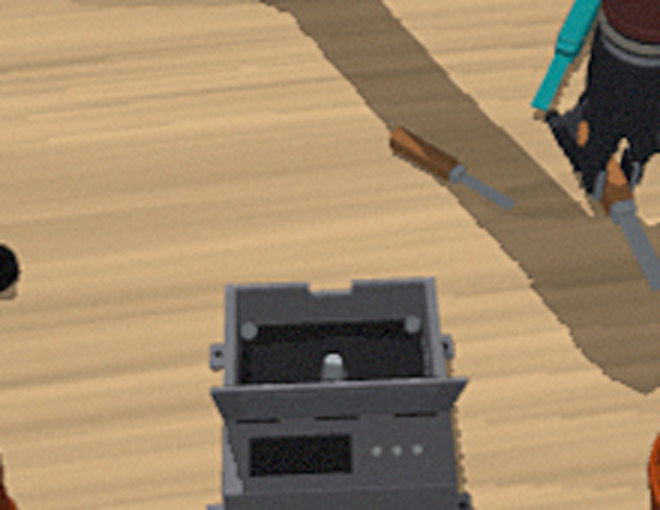

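The cover stayed open, the spindle is visible at (332,197) in the top crop, and the scraper is above its old spot. Lowering.

send_rows(
  deltas=[
    [[0, 0, 0], [0, 0, 0.012], 1],
    [[0, 0, 0], [0, 0, 0.01], 1],
    [[0, 0, 0], [0, 0, 0.0065], 1],
    [[0, 0, 0], [0, 0, 0], 1],
  ],
)

```text
time_s: 11.7
tool_pos: [0.4794, 0.2647, -0.0176]
orientation: [[-0.104, 0.995, -0.001], [0.995, 0.104, -0.001], [-0.001, -0.002, -1.0]]
wrist_force: [0.1, -0.1, -1.3]
finger_gap: 0.0217
```

send_rows(
  deltas=[
    [[0, 0, 0], [0, 0, 0.0012], 1],
    [[0, 0, 0], [0, 0, 0], 0.7],
    [[0, 0, 0], [0, 0, 0], 0],
    [[0, 0, 0], [0, 0, 0], 0],
    [[0, 0, 0], [0, 0, 0], 0],
    [[0, 0, 0], [0, 0, 0], 0],
    [[0, 0, 0], [0, 0, -0.03], 0],
    [[0, 0, 0], [0, 0, -0.035], 0],
    [[0, 0, 0], [0, 0, -0.035], 0],
    [[0, 0, 0], [0, 0, -0.035], 0],
  ],
)

```text
time_s: 12.53
tool_pos: [0.4796, 0.265, 0.1182]
orientation: [[-0.105, 0.995, -0.001], [0.995, 0.105, -0.0], [-0.0, -0.001, -1.0]]
wrist_force: [0.4, 0.4, -0.8]
finger_gap: 0.0855
```

```bash
python3 look.py f
python3 - <<'E'
from plan import *
# view spindle: camera over the bay. cam in tool [0,-.0794,-.168], looks along tool (0,.306... )
# optical axis in tool = third row of R@Rt: (0,.306,.952)
s=monitor.state()
yaw=np.radians(-5.7); R=Rz(yaw)
sp=np.array([.6223,.0105,.046])
cam=np.array([0,-.0794,-.1679]);ax=np.array([0,.3059,.952])
dist=.22
p=sp-R@(cam+ax*dist); print(p)
plan(p,R,0)
E
```

```text
12.5333 [0.4796 0.265  0.1182] 0.08548707418253693 [ 0.3656  0.3807 -0.7615]
[[-0.1047  0.9945 -0.0007]
 [ 0.9945  0.1047 -0.0004]
 [-0.0003 -0.0007 -1.    ]]
[0.63434216 0.00929803 0.08754   ]
n 9 endpos [0.6344 0.0093 0.0875]
[[[0.0,0.0,1.3],[-0.0302,0.0138,0.0036],0],[[0.1,0.0,1.3],[-0.0299,0.0145,0.0036],0],[[0.0,-0.1,1.3],[-0.0295,0.0152,0.0036],0],[[0.1,0.0,1.3],[-0.0292,0.0159,0.0036],0],[[0.0,0.0,1.3],[-0.0288,0.0165,0.0036],0],[[0.0,0.0,1.3],[-0.0284,0.0171,0.0036],0],[[0.1,-0.1,1.3],[-0.028,0.0179,0.0036],0],[[0.0,0.0,1.3],[-0.0276,0.0184,0.0036],0],[[0.1,0.0,1.3],[-0.0272,0.0191,0.0036],0]]
```

View pics/fw.png

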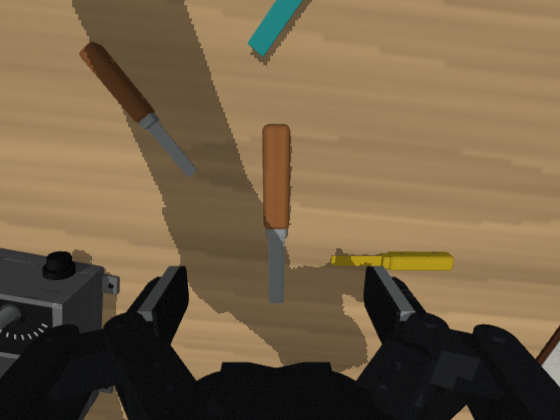

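Run:
```python
from plan import *
yaw=np.radians(-5.7); R=Rz(yaw)
sp=np.array([.6223,.0105,.046]);cam=np.array([0,-.0794,-.1679]);ax=np.array([0,.3059,.952])
p=sp-R@(cam+ax*.2); print(p)
plan(p,R,0)
```

```text
[0.64042991 0.00869039 0.0685    ]
n 9 endpos [0.6405 0.0086 0.0685]
[[[0.0,0.0,1.3],[-0.0303,0.0145,0.0057],0],[[0.1,0.0,1.3],[-0.03,0.0151,0.0057],0],[[0.0,-0.1,1.3],[-0.0297,0.0159,0.0057],0],[[0.1,0.0,1.3],[-0.0293,0.0165,0.0058],0],[[0.0,0.0,1.3],[-0.0288,0.0172,0.0057],0],[[0.0,0.0,1.3],[-0.0285,0.0178,0.0057],0],[[0.1,-0.1,1.3],[-0.0281,0.0185,0.0057],0],[[0.0,0.0,1.3],[-0.0277,0.0191,0.0057],0],[[0.1,0.0,1.3],[-0.0272,0.0198,0.0058],0]]
```

send_rows(
  deltas=[
    [[0, 0, 1.3], [-0.0303, 0.0145, 0.0057], 0],
    [[0, 0, 1.3], [-0.03, 0.0151, 0.0057], 0],
    [[0, 0, 1.3], [-0.0297, 0.0159, 0.0057], 0],
    [[0, 0, 1.3], [-0.0293, 0.0165, 0.0057], 0],
    [[0, 0, 1.3], [-0.0288, 0.0172, 0.0057], 0],
    [[0, 0, 1.3], [-0.0285, 0.0178, 0.0057], 0],
    [[0, 0, 1.3], [-0.0281, 0.0185, 0.0057], 0],
    [[0, 0, 1.3], [-0.0277, 0.0191, 0.0057], 0],
    [[0, 0, 1.3], [-0.0272, 0.0198, 0.0057], 0],
    [[0, 0, 0], [0, 0, 0], 0],
  ],
)

```text
time_s: 13.52
tool_pos: [0.6397, -0.004, 0.0623]
orientation: [[0.111, 0.994, -0.002], [0.994, -0.112, -0.008], [-0.008, -0.001, -1.0]]
wrist_force: [-0.5, -1.9, -0.4]
finger_gap: 0.0851
```

```bash
python3 look.py g
python3 - <<'E'
from plan import *
import pickle
L=np.load('last.npz');ci,_,_=pickle.load(open('last.pkl','rb'))
np.set_printoptions(precision=4,suppress=True)
u,v=proj([.6223,.0105,.046],ci)[0].astype(int);print(u,v)
cv2.imwrite('pics/gz.png',np.clip(cv2.resize(L['im'][v-40:v+40,u-50:u+50,::-1],None,fx=8,fy=7,interpolation=cv2.INTER_CUBIC)*1.0,0,255))
P=cloud(L['d'],ci);m=(P[...,2]>.04)&(P[...,2]<.053)&(np.hypot(P[...,0]-.622,P[...,1]-.0105)<.02)
Q=P[m];print(len(Q),Q.mean(0),cv2.minEnclosingCircle(Q[:,:2].astype(np.float32)),np.percentile(Q[:,2],[5,50,95]))
E
```

```text
13.5167 [ 0.6397 -0.004   0.0623] 0.08512874102786397 [-0.548 -1.87  -0.447]
[[ 0.1115  0.9938 -0.0015]
 [ 0.9937 -0.1115 -0.0083]
 [-0.0084 -0.0006 -1.    ]]
288 214
303 [0.6169 0.0145 0.0451] ((0.6192386150360107, 0.014227173291146755), 0.006850868463516235) [0.0419 0.0454 0.0468][ WARN:0@0.421] global loadsave.cpp:1063 imwrite_ Unsupported depth image for selected encoder is fallbacked to CV_8U.
```

View pics/gw.png

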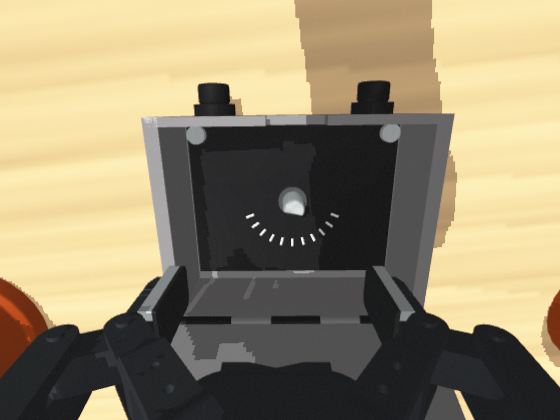

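View pics/gz.png

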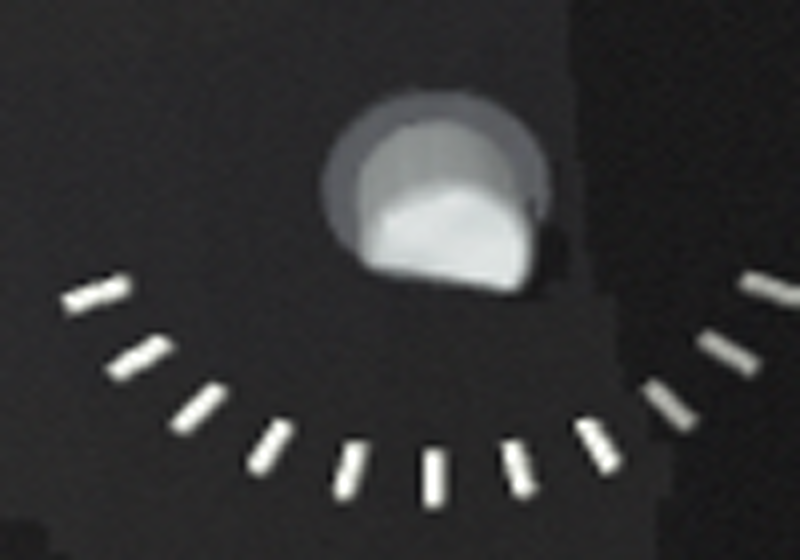

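```bash
cat > sp.py <<'E'
from plan import *
np.set_printoptions(precision=4,suppress=True)
s=monitor.state();ci=camera_info('wrist');im,d=get_image('wrist');s2=monitor.state()
print(s['tool_pos'],s2['tool_pos'],s['time_s'],s['wrist_force'])
print(s['orientation'])
P=cloud(d,ci);u,v=proj([.621,.0115,.046],ci)[0].astype(int)
cr=im[v-30:v+30,u-40:u+40,::-1]; cv2.imwrite('pics/sp.png',cv2.resize(cr,None,fx=10,fy=10,interpolation=cv2.INTER_CUBIC))
m=(P[...,2]>.0435)&(P[...,2]<.05)&(np.hypot(P[...,0]-.621,P[...,1]-.0115)<.02)
Q=P[m];print(len(Q),Q.mean(0),np.percentile(Q[:,2],[5,50,95]))
g=cv2.cvtColor(im,cv2.COLOR_RGB2GRAY)
print(u,v,g[v-15:v+15:1,u-15:u+15:3])
np.savez('sp.npz',im=im,d=d,uv=[u,v]);import pickle;pickle.dump(ci,open('sp.pkl','wb'))
E
python3 sp.py
```

```text
[0.637  0.0074 0.0637] [0.637  0.0089 0.0643] 13.6667 [-0.0393  1.192   0.4159]
[[ 0.0998  0.995  -0.0034]
 [ 0.995  -0.0998  0.0005]
 [ 0.0002 -0.0034 -1.    ]]
252 [0.6189 0.0102 0.0452] [0.0438 0.0452 0.0463]
279 215 [[ 83  93 141 145 141 137 121  96  92  37]
 [ 90  97 142 146 144 138 123 102  94  38]
 [ 91 115 144 144 146 139 124 105  93  35]
 [ 91 122 145 144 146 141 126 110  93  34]
 [ 93 133 145 145 152 142 127 111  95  36]
 [ 93 134 145 161 170 163 127 112  92  39]
 [ 92 135 150 180 191 190 141 110  93  37]
 [ 94 137 167 194 221 212 163 115  70  32]
 [ 93 136 182 210 224 217 187 125  61  38]
 [ 92 143 203 220 222 214 207 139  61  38]
 [ 89 154 223 223 220 214 215 156  62  28]
 [ 86 165 224 224 219 215 216 172  61  27]
 [ 70 174 219 224 219 218 218 188  54  28]
 [ 47 175 218 222 221 221 222 204  42  25]
 [ 40 176 214 217 220 222 226 212  30  28]
 [ 41 176 208 210 220 225 225 215  30  25]
 [ 40 158 202 206 218 225 224 208  29  26]
 [ 40  89 136 187 216 223 224 201  28  27]
 [ 40  38  61 109 155 218 223 184  24  36]
 [ 39  40  41  47  72 126 194 141  27  37]
 [ 38  39  39  39  41  46 102  80  25  36]
 [ 40  42  41  39  39  41  41  45  35  37]
 [ 40  42  40  40  41  39  40  37  40  39]
 [ 39  40  38  39  40  40  39  38  37  36]
 [ 39  37  40  40  41  40  38  36  36  38]
 [ 41  40  38  40  40  40  38  39  40  37]
 [ 40  38  39  40  40  40  39  38  38  35]
 [ 39  40  41  39  39  41  39  39  36  39]
 [ 41  38  39  40  39  41  38  38  38  39]
 [ 40  37  40  39  39  40  41  37  39  39]]
```

View pics/sp.png

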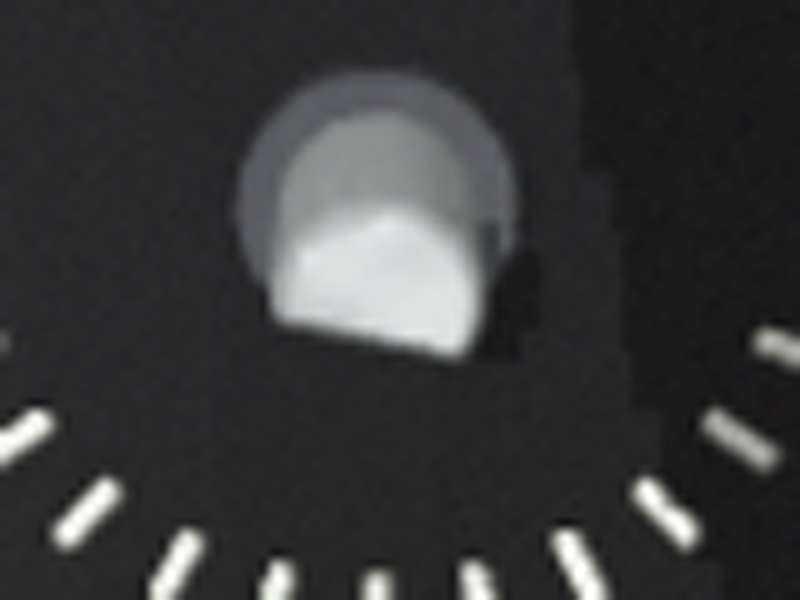

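```bash
cat > sp2.py <<'E'
from plan import *
import pickle
np.set_printoptions(precision=4,suppress=True)
L=np.load('sp.npz');ci=pickle.load(open('sp.pkl','rb'));u,v=L['uv'];g=cv2.cvtColor(L['im'],cv2.COLOR_RGB2GRAY).astype(float)
E=[]
for c in range(u-9,u+5):
    for r in range(v-6,v+14):
        if g[r,c]>=130>g[r+1,c] : E.append([c,r+(g[r,c]-130)/(g[r,c]-g[r+1,c])])
E=np.array(E);print(E.T)
W=planepx(E,.0445,ci)[:,:2]
vx,vy,x0,y0=cv2.fitLine(W.astype(np.float32),cv2.DIST_HUBER,0,1e-4,1e-4).ravel()
n=np.array([vy,-vx]); n*=np.sign(n[0]); print('normal yaw deg',np.degrees(np.arctan2(n[1],n[0])),'pt',x0,y0)
nut=planepx([[u-40+37.75,v-30+20.4]],.0245,ci)[0];print('nut',nut, 'axis from flat: dist',(np.array([x0,y0])-nut[:2])@n)
R,t=RT(ci);print('cam yaw',np.degrees(np.arctan2(R[0,1],R[0,0]))-90)
# sides of the bright top
print('pred proj axis .046',proj([[nut[0],nut[1],.046]],ci)-[u-40,v-30])
# tick at middle
E
python3 sp2.py
```

```text
[[270.     271.     272.     273.     274.     275.     276.     277.
  278.     279.     280.     281.     282.     283.    ]
 [217.08   217.2987 217.4937 217.7308 217.8902 218.1852 218.3012 218.6364
  218.8182 218.9565 219.2024 219.3256 219.6957 219.9121]]
normal yaw deg -18.545218 pt 0.6236865 0.009602912
nut [0.6208 0.0101 0.0245] axis from flat: dist 0.002845933579943261
cam yaw -5.698285521853023
pred proj axis .046 [[37.8868 30.0448]]
```

Run:
```python
from plan import *
np.set_printoptions(precision=4,suppress=True)
s=monitor.state();print(s['q'],s['tool_pos'],np.degrees(np.arctan2(s['orientation'][1][1],s['orientation'][0][1])),s['time_s'])
L=np.load('last.npz');import pickle
_,ci2,ci3=pickle.load(open('last.pkl','rb'))
for d,ci in((L['d2'],ci2),(L['d3'],ci3)):
    P=cloud(d,ci)
    f=np.array([.995,-.1]);n=np.array([.1,.995])
    U=(P[...,:2]-[.5645,.0163])@f;V=(P[...,:2]-[.5645,.0163])@n
    m=(abs(V)<.07)&(P[...,2]>.09)&(P[...,2]<.2)&(U>.12)&(U<.2)
    q=np.c_[U[m],P[...,2][m]]
    if len(q)>20:
        c=q.mean(0);vv=np.linalg.svd(q-c,full_matrices=False)[2][0];print(len(q),c,vv,q.min(0),q.max(0), np.degrees(np.arctan2(c[1]-.072,-(c[0]-.123))))
```

```text
[ 0.0214  0.7505 -0.1184  1.6049  0.1109  0.7954  1.3297] [0.637  0.0089 0.0643] -5.601975221569553 13.7167
781 [0.1558 0.1512] [-0.3755 -0.9268] [0.1302 0.0906] [0.1714 0.1898] 112.51316749795846
184 [0.1486 0.1393] [-0.3995 -0.9167] [0.1269 0.0903] [0.1718 0.1862] 110.86423624098069
```

The cover is at about 1.95 rad. The spindle axis is at (0.621, 0.010) with its flat facing yaw −18.5°, and the flat-to-axis distance checks (2.85 vs 3 mm). Now the knob.

Run:
```python
from plan import *
s=monitor.state()
a=(np.array([.637,.0089,.1203]),np.array(s['orientation']))
plan([.4645,-.2515,.08],Rz(np.radians(36)),0,start=a)
```

```text
n 9 endpos [ 0.4645 -0.2515  0.08  ]
[[[0.0,0.0,-4.6],[-0.0307,-0.0162,0.0045],0],[[0.0,0.0,-4.6],[-0.0292,-0.0187,0.0045],0],[[0.0,0.0,-4.7],[-0.0277,-0.0209,0.0045],0],[[-0.1,-0.1,-4.6],[-0.0259,-0.0231,0.0045],0],[[0.0,0.0,-4.6],[-0.0239,-0.0252,0.0045],0],[[0.0,0.0,-4.6],[-0.0218,-0.027,0.0045],0],[[0.0,0.0,-4.7],[-0.0196,-0.0286,0.0044],0],[[0.0,0.0,-4.6],[-0.0172,-0.0302,0.0045],0],[[0.0,0.0,-4.6],[-0.0147,-0.0314,0.0045],0]]
```

send_rows(
  deltas=[
    [[0, 0, 0], [0, 0, -0.028], 0],
    [[0, 0, 0], [0, 0, -0.028], 0],
  ],
)

```text
time_s: 13.88
tool_pos: [0.6357, 0.0099, 0.1198]
orientation: [[0.096, 0.995, -0.006], [0.995, -0.096, 0.001], [0.001, -0.007, -1.0]]
wrist_force: [1.1, -0.2, 0.7]
finger_gap: 0.0856
```

send_rows(
  deltas=[
    [[0, 0, -4.6], [-0.0307, -0.0162, 0.0045], 0],
    [[0, 0, -4.6], [-0.0292, -0.0187, 0.0045], 0],
    [[0, 0, -4.7], [-0.0277, -0.0209, 0.0045], 0],
    [[0, 0, -4.6], [-0.0259, -0.0231, 0.0045], 0],
    [[0, 0, -4.6], [-0.0239, -0.0252, 0.0045], 0],
    [[0, 0, -4.6], [-0.0218, -0.027, 0.0045], 0],
    [[0, 0, -4.7], [-0.0196, -0.0286, 0.0045], 0],
    [[0, 0, -4.6], [-0.0172, -0.0302, 0.0045], 0],
    [[0, 0, -4.6], [-0.0147, -0.0314, 0.0045], 0],
    [[0, 0, 0], [0, 0, 0], 0],
  ],
)

```text
time_s: 14.72
tool_pos: [0.4585, -0.2596, 0.0796]
orientation: [[-0.58, 0.815, -0.008], [0.815, 0.58, -0.003], [0.002, -0.008, -1.0]]
wrist_force: [-1.6, -1.5, -0.7]
finger_gap: 0.0858
```

send_rows(
  deltas=[
    [[0, 0, 0], [0, 0, 0], 0],
    [[0, 0, 0], [0, 0, 0], 0],
  ],
)

```text
time_s: 14.88
tool_pos: [0.4662, -0.2508, 0.0812]
orientation: [[-0.588, 0.809, 0.001], [0.809, 0.588, 0.001], [0.0, 0.002, -1.0]]
wrist_force: [0.4, 0.5, -0.1]
finger_gap: 0.0852
```

```bash
cat > kn.py <<'E'
from plan import *
import pickle
np.set_printoptions(precision=4,suppress=True)
s=monitor.state();ci=camera_info('wrist');im,d=get_image('wrist')
print(s['time_s'],s['tool_pos'],s['wrist_force'],s['finger_gap']);print(s['q'], 'yaw',np.degrees(np.arctan2(s['orientation'][1][1],s['orientation'][0][1])))
cv2.imwrite('pics/kw.png',im[:,:,::-1])
P=cloud(d,ci)
u,v=proj([.4645,-.2515,.034],ci)[0].astype(int)
cv2.imwrite('pics/kz.png',np.clip(1.6*cv2.resize(im[max(v-50,0):v+50,u-60:u+60,::-1],None,fx=6,fy=6,interpolation=cv2.INTER_CUBIC).astype(float),0,255).astype(np.uint8))
near=np.hypot(P[...,0]-.4645,P[...,1]+.2515)<.035
for lo,hi in((.029,.04),(.006,.014)):
    Q=P[near&(P[...,2]>lo)&(P[...,2]<hi)]
    r=cv2.minAreaRect(Q[:,:2].astype(np.float32));print(len(Q),r,np.median(Q[:,2]))
    print(' circ',cv2.minEnclosingCircle(Q[:,:2].astype(np.float32)))
g=cv2.cvtColor(im,cv2.COLOR_RGB2GRAY)
m=near&(P[...,2]>.03)&(g>110);Q=P[m]
if len(Q)>3:
    c=Q.mean(0);vv=np.linalg.svd(Q[:,:2]-c[:2],full_matrices=False)[2][0];print('line',len(Q),c,np.degrees(np.arctan2(vv[1],vv[0])))
np.savez('kn.npz',im=im,d=d);pickle.dump(ci,open('kn.pkl','wb'))
E
python3 kn.py
```

```text
14.8833 [ 0.4662 -0.2508  0.0812] [ 0.3975  0.5163 -0.0705] 0.08521313781838905
[ 0.6818  0.6148 -0.3474  1.9043  0.317   0.6755  2.3431] yaw 36.019339528676255
1437 ((0.4634009897708893, -0.2525900602340698), (0.04199379310011864, 0.022013505920767784), 37.41376876831055) 0.033399771688344786
 circ ((0.4627109467983246, -0.2535596787929535), 0.022274337708950043)
991 ((0.4612278342247009, -0.25447481870651245), (0.04193662852048874, 0.04559187963604927), 38.45416259765625) 0.009491230985837961
 circ ((0.4626748561859131, -0.2530646026134491), 0.023159252479672432)
line 41 [ 0.474  -0.2445  0.0339] 37.66980448678718
```

View pics/kw.png

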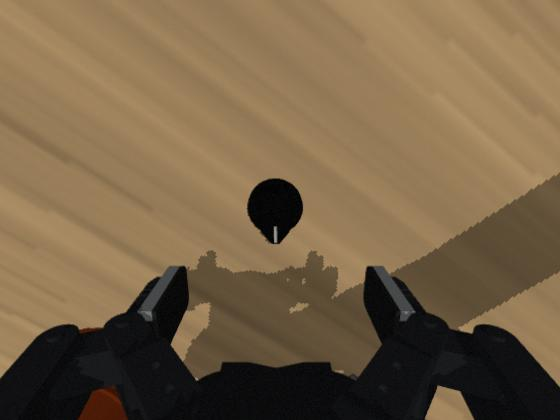

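View pics/kz.png

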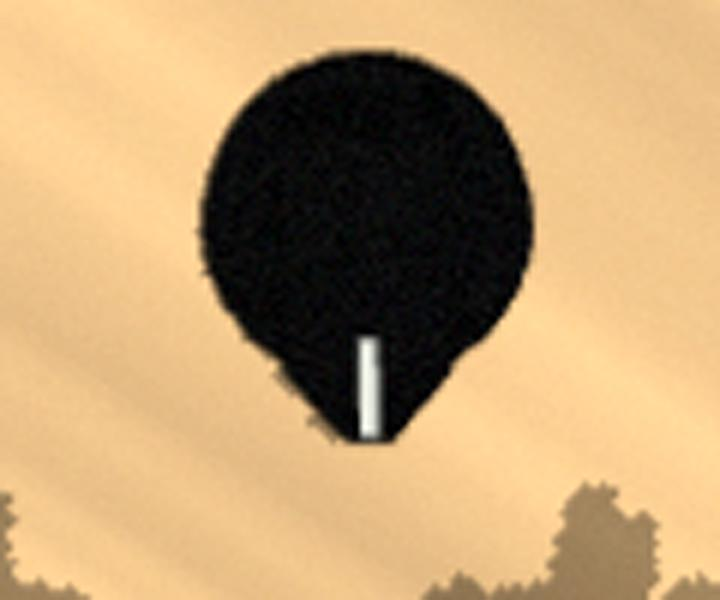

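The wrist picture shows the knob at (275,207) with its nose and white line towards +x+y at yaw 37.5°. Its axis is at (0.4627, −0.2531), with the two circle fits agreeing. Grasping.

Run:
```python
from plan import *
a=plan([.4627,-.2531,.03],Rz(np.radians(37.5)),0,n=3)
plan([.4627,-.2531,-.007],Rz(np.radians(37.5)),0,n=3,start=a)
print(monitor.state()['tool_pos'])
```

```text
n 3 endpos [ 0.4626 -0.2531  0.03  ]
[[[0.0,0.0,-0.5],[0.0,-0.0017,0.0171],0],[[0.1,0.0,-0.4],[0.0,-0.0017,0.0171],0],[[0.0,0.0,-0.5],[0.0001,-0.0017,0.0171],0]]
n 3 endpos [ 0.4627 -0.2531 -0.007 ]
[[[0.0,0.0,0.0],[0.0,0.0,0.0123],0],[[0.0,0.0,0.0],[0.0,0.0,0.0124],0],[[0.0,0.0,0.0],[0.0,0.0,0.0123],0]]
[ 0.46675295 -0.2501813   0.08133656]
```

send_rows(
  deltas=[
    [[0, 0, -0.5], [0, -0.0017, 0.0171], 0],
    [[0, 0, -0.5], [0, -0.0017, 0.0171], 0],
    [[0, 0, -0.5], [0, -0.0017, 0.0171], 0],
    [[0, 0, 0], [0, 0, 0.012], 0],
    [[0, 0, 0], [0, 0, 0.012], 0],
    [[0, 0, 0], [0, 0, 0.012], 0],
    [[0, 0, 0], [0, 0, 0], 0],
  ],
)

```text
time_s: 15.52
tool_pos: [0.4616, -0.2525, -0.008]
orientation: [[-0.611, 0.792, -0.002], [0.792, 0.611, 0.003], [0.004, -0.0, -1.0]]
wrist_force: [-0.6, 0.5, 0.6]
finger_gap: 0.0854
```

```bash
python3 kn.py
```

```text
15.5167 [ 0.4616 -0.2525 -0.008 ] [-0.5707  0.4652  0.5712] 0.08544191192528881
[ 0.6342  0.7546 -0.2689  1.9642  0.4039  0.4778  2.301 ] yaw 37.667537158679444
3353 ((0.4631413221359253, -0.2527257204055786), (0.04204265773296356, 0.021991193294525146), 37.331844329833984) 0.033451076089477796
 circ ((0.46218612790107727, -0.2534729242324829), 0.022343052551150322)
2082 ((0.4608837366104126, -0.2543693780899048), (0.041949495673179626, 0.04576736316084862), 34.646541595458984) 0.00953853867138018
 circ ((0.4628332853317261, -0.2530217170715332), 0.02346710115671158)
line 25 [ 0.4698 -0.2475  0.0339] 44.88735810882506
```

View pics/kw.png

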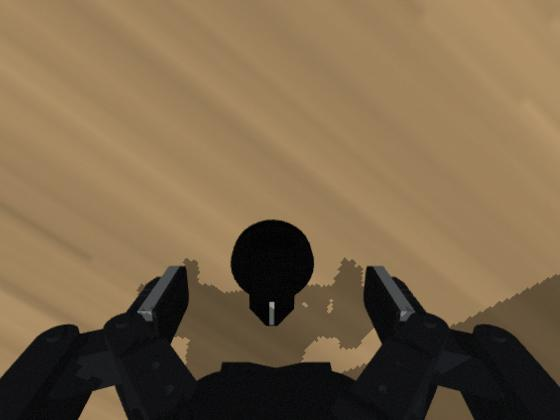

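send_rows(
  deltas=[
    [[0, 0, 0], [0, 0, 0], 0.5],
    [[0, 0, 0], [0, 0, 0], 1],
    [[0, 0, 0], [0, 0, 0], 1],
    [[0, 0, 0], [0, 0, 0], 1],
    [[0, 0, 0], [0, 0, 0], 1],
    [[0, 0, 0], [0, 0, 0], 1],
    [[0, 0, 0], [0, 0, 0], 1],
    [[0, 0, 0], [0, 0, 0], 1],
  ],
  grip_force=90,
)

```text
time_s: 16.23
tool_pos: [0.4615, -0.256, -0.0055]
orientation: [[-0.607, 0.794, 0.001], [0.794, 0.607, -0.001], [-0.001, 0.0, -1.0]]
wrist_force: [-0.2, 0.7, 5.8]
finger_gap: 0.0192
```

```bash
python3 kn.py;python3 - <<'E'
import cv2
from plan import *
im,d,ci=snap('scene');u,v=proj([.4627,-.2531,.04],ci)[0].astype(int)
cv2.imwrite('pics/ks.png',cv2.resize(im[v-50:v+40,max(u-60,0):u+60,::-1],None,fx=6,fy=6,interpolation=cv2.INTER_CUBIC))
E
```

```text
16.2333 [ 0.4615 -0.256  -0.0055] [-0.2354  0.6685  5.8013] 0.01917906821230627
[ 0.639   0.7504 -0.2685  1.9627  0.4038  0.4793  2.3016] yaw 37.39292196597553
3660 ((0.4620012044906616, -0.2587501108646393), (0.04173382744193077, 0.04054415971040726), 4.662472248077393) 0.03352574425833916
 circ ((0.4616696238517761, -0.2546209692955017), 0.02495289035141468)
959 ((0.4532158374786377, -0.2611897587776184), (0.021125851199030876, 0.045283976942300797), 37.53044891357422) 0.009500933155846146
 circ ((0.4604446291923523, -0.25570666790008545), 0.02270868420600891)
line 33 [ 0.461  -0.2643  0.0516] 72.7938714425584
```

View pics/kw.png

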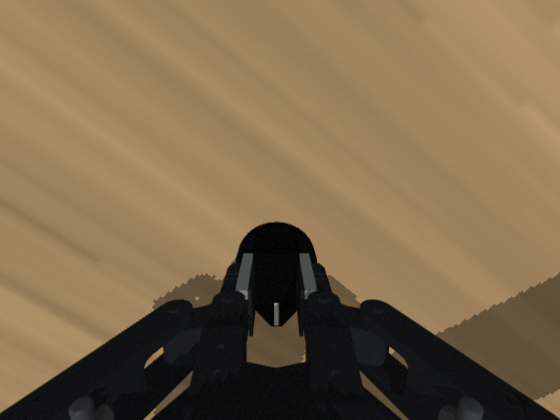

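View pics/ks.png

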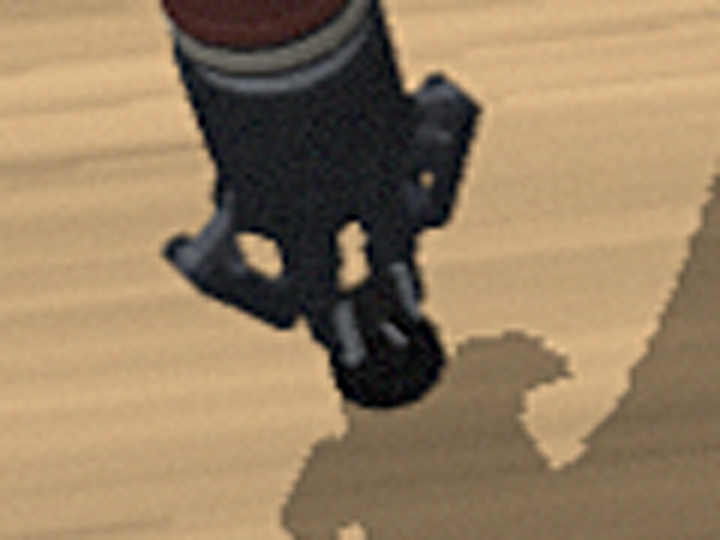

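```bash
cat > kf.py <<'E'
from plan import *
from scipy.optimize import least_squares
np.set_printoptions(precision=4,suppress=True)
import sys
dz=float(sys.argv[1]) if len(sys.argv)>1 else 0
s=monitor.state();ci=camera_info('wrist');im,d=get_image('wrist');s2=monitor.state()
p=(np.array(s['tool_pos'])+np.array(s2['tool_pos']))/2;R=np.array(s['orientation'])
print(s['time_s'],p,s['tool_pos'],s['wrist_force'],s['finger_gap'],'yaw',np.degrees(np.arctan2(R[1,1],R[0,1])))
P=cloud(d,ci);T=(P-p)@R   # tool coords
g=cv2.cvtColor(im,cv2.COLOR_RGB2GRAY)
# top surface: tool z median in central strip
m=(abs(T[...,0])<.006)&(T[...,1]>-.025)&(T[...,1]<.026)&(T[...,2]>-.055)&(T[...,2]<-.03)
Q=T[m];
if len(Q):
    z=np.median(Q[:,2]);q=Q[abs(Q[:,2]-z)<.003];print('top n',len(q),'z',z,'y range',np.percentile(q[:,1],[0,1,99,100]),'x nose',q[q[:,1]>.017][:,0].mean() if (q[:,1]>.017).any() else None)
    a=np.c_[q[:,:2],np.ones(len(q))];print('tilt',np.linalg.lstsq(a,q[:,2],rcond=None)[0])
m=(T[...,1]<-.008)&(T[...,1]>-.04)&(abs(T[...,0])<.03)&(T[...,2]>z+.019)&(T[...,2]<z+.029)
Q=T[m];print('skirt',len(Q),np.median(Q[:,2]) if len(Q) else None)
if len(Q)>50:
    # outer boundary: min y per x bin
    B=[]
    for x in np.arange(-.016,.0165,.001):
        q=Q[abs(Q[:,0]-x)<.0007]
        if len(q)>3: B.append([x,q[:,1].min()])
    B=np.array(B)
    f=least_squares(lambda c: np.hypot(B[:,0]-c[0],B[:,1]-c[1])-.023,[0,0],loss='soft_l1',f_scale=.0005);print('axis tool xy',f.x,np.abs(f.fun).mean())
np.savez('kf.npz',im=im,d=d)
cv2.imwrite('pics/kf.png',im[:,:,::-1])
E
python3 kf.py
```

```text
16.3333 [ 0.4615 -0.256  -0.0055] [ 0.4615 -0.256  -0.0055] [-1.2643  0.2499  4.7389] 0.019007563357745158 yaw 37.39562841362444
top n 1842 z -0.03896679879726707 y range [-0.0177 -0.0172  0.023   0.0252] x nose 0.0005256248882809495
tilt [-0.0012 -0.0117 -0.039 ]
skirt 757 -0.015011538876273059
axis tool xy [0.0009 0.0026] 0.00016515434578807416
```

The knob is gripped along its parallel sides, axis at tool (0.001, 0.0025), underside 5 mm above the reported TCP. I'll lift, turn the nose to −18.5° and go above the spindle.

Run:
```python
from plan import *
s=monitor.state()
R=Rz(np.radians(-18.5))
t=np.array([.6213,.0102,.09])-R@np.array([.0006,.0025,0]);print(t)
a=(np.array(s['tool_pos'])+[0,0,.0955],np.array(s['orientation']))
plan(t,R,1,start=a,step=.03)
```

```text
[0.61873881 0.01042427 0.09      ]
n 11 endpos [0.6187 0.0104 0.09  ]
[[[0.0,0.0,5.1],[0.0106,0.0261,0.0],1],[[0.0,0.0,5.1],[0.0128,0.025,0.0],1],[[0.0,0.0,5.0],[0.015,0.0238,0.0],1],[[0.0,0.0,5.1],[0.017,0.0224,0.0],1],[[0.0,0.0,5.1],[0.019,0.0207,0.0],1],[[0.0,0.0,5.1],[0.0207,0.019,-0.0001],1],[[0.0,0.0,5.1],[0.0223,0.0171,0.0],1],[[0.0,0.0,5.0],[0.0238,0.0151,0.0],1],[[0.0,0.0,5.1],[0.025,0.0129,0.0],1],[[0.0,0.0,5.1],[0.026,0.0106,0.0],1]]
[[[0.0,0.0,5.1],[0.0269,0.0083,0.0],1]]
```

send_rows(
  deltas=[
    [[0, 0, 0], [0, 0, -0.02], 1],
    [[0, 0, 0], [0, 0, -0.025], 1],
    [[0, 0, 0], [0, 0, -0.025], 1],
    [[0, 0, 0], [0, 0, -0.0255], 1],
  ],
)

```text
time_s: 16.72
tool_pos: [0.4608, -0.2556, 0.09]
orientation: [[-0.607, 0.794, -0.001], [0.794, 0.607, 0.001], [0.001, -0.0, -1.0]]
wrist_force: [-0.5, -1.5, -0.8]
finger_gap: 0.0197
```

send_rows(
  deltas=[
    [[0, 0, 5.1], [0.0106, 0.0261, 0], 1],
    [[0, 0, 5.1], [0.0128, 0.025, 0], 1],
    [[0, 0, 5.0], [0.015, 0.0238, 0], 1],
    [[0, 0, 5.1], [0.017, 0.0224, 0], 1],
    [[0, 0, 5.1], [0.019, 0.0207, 0], 1],
    [[0, 0, 5.1], [0.0207, 0.019, 0], 1],
    [[0, 0, 5.1], [0.0223, 0.0171, 0], 1],
    [[0, 0, 5.0], [0.0238, 0.0151, 0], 1],
    [[0, 0, 5.1], [0.025, 0.0129, 0], 1],
    [[0, 0, 5.1], [0.026, 0.0106, 0], 1],
  ],
)

```text
time_s: 17.55
tool_pos: [0.6044, -0.0123, 0.089]
orientation: [[0.236, 0.972, -0.0], [0.972, -0.236, 0.0], [-0.0, -0.0, -1.0]]
wrist_force: [0.3, 1.3, -0.4]
finger_gap: 0.0194
```

send_rows(
  deltas=[
    [[0, 0, 5.1], [0.0269, 0.0083, 0], 1],
    [[0, 0, 0], [0, 0, 0], 1],
    [[0, 0, 0], [0, 0, 0], 1],
    [[0, 0, 0], [0, 0, 0], 1],
    [[0, 0, 0], [0, 0, 0], 1],
  ],
)

```text
time_s: 17.97
tool_pos: [0.6177, 0.0086, 0.0889]
orientation: [[0.319, 0.948, -0.001], [0.948, -0.319, -0.001], [-0.002, -0.001, -1.0]]
wrist_force: [-0.1, -0.2, -1.0]
finger_gap: 0.0199
```

```bash
python3 kf.py; python3 look.py h
```

```text
17.9667 [0.6177 0.0085 0.089 ] [0.6177 0.0086 0.0889] [-0.1134 -0.1759 -0.9731] 0.019905549888522847 yaw -18.613314598684745
top n 1830 z -0.038806585074205986 y range [-0.0183 -0.0177  0.0223  0.0239] x nose -8.140611393051667e-05
tilt [-0.0023 -0.0104 -0.0388]
skirt 789 -0.014810859852757033
axis tool xy [-0.0001  0.0021] 0.00012189462984185746
18.0167 [0.6178 0.0085 0.089 ] 0.019481501864145885 [-0.1086 -0.4515  0.0567]
[[ 0.3196  0.9475 -0.0009]
 [ 0.9475 -0.3196 -0.0012]
 [-0.0015 -0.0004 -1.    ]]
```

View pics/hs.png

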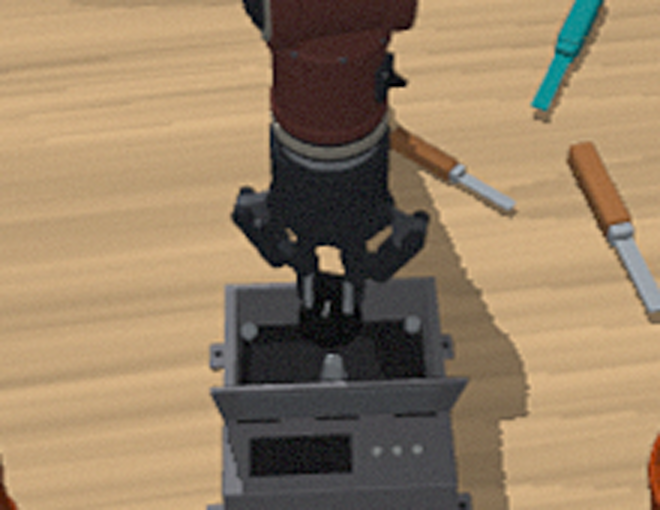

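View pics/hw.png

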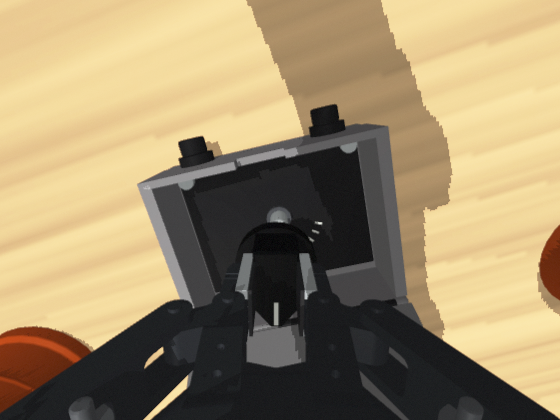

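Run:
```python
from plan import *
import pickle
np.set_printoptions(precision=4,suppress=True)
L=np.load('last.npz');ci=pickle.load(open('last.pkl','rb'))[0]
pr=proj([[.6213,.0102,.0245],[.6213,.0102,.046]],ci);print(pr)
im=L['im'];cv2.imwrite('pics/hz.png',np.clip(2*cv2.resize(im[195:235,250:310,::-1],None,fx=12,fy=12,interpolation=cv2.INTER_CUBIC).astype(float),0,255).astype(np.uint8))
# predicted nut outline
a=np.linspace(0,2*np.pi,9)[:-1]
print(proj(np.c_[.6213+.01*np.cos(a),.0102+.01*np.sin(a),0*a+.0245],ci))
P=cloud(L['d'],ci)
for c in range(262,298,3): print(c,[round(float(P[r,c,2]),3) for r in range(200,232,3)])
```

```text
[[278.9134 218.7053]
 [279.1927 228.3616]]
[[282.7725 229.6225]
 [289.9025 223.859 ]
 [290.682  214.9737]
 [284.5033 208.1497]
 [274.9628 207.5288]
 [267.8031 213.4946]
 [267.2379 222.4074]
 [273.4463 229.029 ]]
262 [0.021, nan, 0.021, 0.02, 0.019, 0.019, 0.02, 0.019, 0.096, 0.1, 0.104]
265 [0.02, 0.021, 0.02, 0.02, 0.02, 0.019, 0.019, 0.021, 0.097, 0.101, 0.104]
268 [0.021, 0.02, 0.019, 0.02, 0.024, 0.023, 0.023, 0.024, 0.098, 0.102, 0.104]
271 [0.021, nan, 0.02, 0.025, 0.023, 0.028, 0.035, 0.042, 0.099, 0.104, 0.104]
274 [0.02, 0.02, 0.02, 0.024, 0.027, 0.032, 0.041, 0.044, 0.099, 0.105, 0.103]
277 [0.021, 0.019, 0.022, 0.024, 0.029, 0.036, 0.043, 0.045, 0.1, 0.104, 0.104]
280 [0.019, 0.02, 0.022, 0.024, 0.029, 0.035, 0.044, 0.046, 0.098, 0.103, 0.104]
283 [0.02, 0.021, 0.021, 0.025, 0.025, 0.034, 0.041, 0.045, 0.099, 0.102, 0.103]
286 [0.02, 0.02, 0.019, 0.024, 0.024, 0.026, 0.036, 0.042, 0.096, 0.1, 0.105]
289 [0.021, 0.02, 0.02, 0.019, 0.022, 0.024, 0.024, 0.024, 0.096, 0.101, 0.105]
292 [0.022, 0.02, 0.02, 0.02, 0.02, 0.02, 0.019, 0.019, 0.02, 0.098, 0.103]
295 [0.02, 0.019, 0.02, 0.021, 0.02, 0.02, 0.019, 0.019, 0.02, 0.096, 0.102]
```

View pics/hz.png

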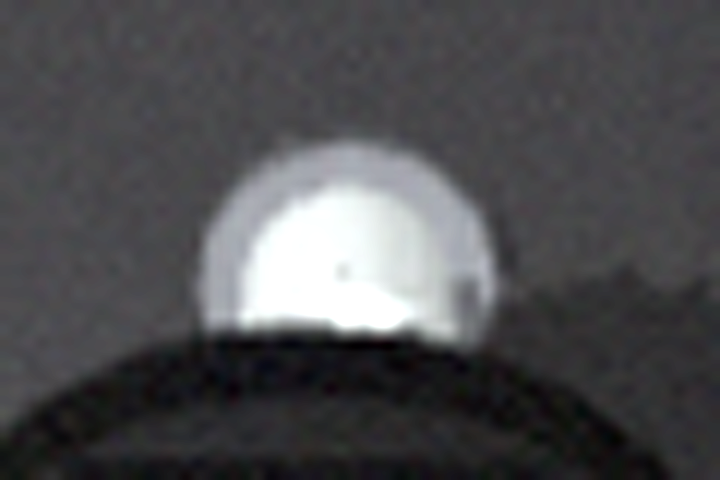

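send_rows(
  deltas=[
    [[0, 0, 0], [0.0024, 0.0003, 0.01], 1],
    [[0, 0, 0], [0, 0, 0.015], 1],
    [[0, 0, 0], [0, 0, 0.015], 1],
    [[0, 0, 0], [0, 0, 0], 1],
    [[0, 0, 0], [0, 0, 0], 1],
    [[0, 0, 0], [0, 0, 0], 1],
  ],
)

```text
time_s: 18.67
tool_pos: [0.6199, 0.0128, 0.0494]
orientation: [[0.317, 0.948, 0.001], [0.948, -0.317, 0.0], [0.0, 0.001, -1.0]]
wrist_force: [0.3, -1.0, 0.4]
finger_gap: 0.0192
```

```bash
python3 kf.py
python3 - <<'E'
from plan import *
s=monitor.state();R=np.array(s['orientation']);print((np.array(s['tool_pos'])+R@[.0002,.0023,-.005]))
E
```

```text
18.6667 [0.6201 0.0128 0.0496] [0.6199 0.0128 0.0494] [ 0.3042 -1.0321  0.432 ] 0.01922882185654107 yaw -18.505595368003863
top n 1841 z -0.038650118077933726 y range [-0.0188 -0.0178  0.0223  0.0235] x nose -8.228514332586558e-05
tilt [-0.0043 -0.0124 -0.0387]
skirt 795 -0.014639741845862449
axis tool xy [-0.0003  0.002 ] 0.00012063749957993039
[0.62246998 0.01230687 0.05483437]
```

View pics/kf.png

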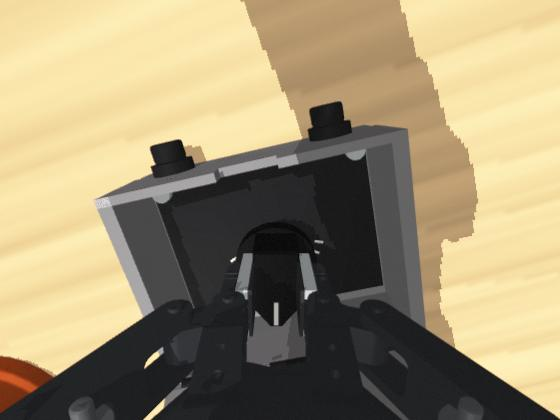

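send_rows(
  deltas=[
    [[0, 0, 0], [-0.002, -0.0003, 0], 1],
    [[0, 0, 0], [0, 0, 0], 1],
    [[0, 0, 0], [0, 0, 0], 1],
    [[0, 0, 0], [0, 0, 0], 1],
    [[0, 0, 0], [0, 0, 0], 1],
  ],
)

```text
time_s: 19.13
tool_pos: [0.6187, 0.0111, 0.0494]
orientation: [[0.317, 0.948, 0.0], [0.948, -0.317, 0.0], [0.0, 0.0, -1.0]]
wrist_force: [-0.6, 0.1, 0.2]
finger_gap: 0.0198
```

send_rows(
  deltas=[
    [[0, 0, 0], [0, 0, 0], 1],
    [[0, 0, 0], [0, 0, 0], 1],
    [[0, 0, 0], [0, 0, 0], 1],
  ],
)

```text
time_s: 19.38
tool_pos: [0.6185, 0.0111, 0.0491]
orientation: [[0.317, 0.948, -0.0], [0.948, -0.317, 0.0], [-0.0, -0.0, -1.0]]
wrist_force: [0.7, 0.3, 0.0]
finger_gap: 0.0196
```

send_rows(
  deltas=[
    [[0, 0, 0], [0.0, 0.0004, 0.004], 1],
    [[0, 0, 0], [0, 0, 0.004], 1],
    [[0, 0, 0], [0, 0, 0.003], 1],
    [[0, 0, 0], [0, 0, 0.003], 1],
    [[0, 0, 0], [0, 0, 0], 1],
  ],
)

```text
time_s: 19.8
tool_pos: [0.6182, 0.0109, 0.0341]
orientation: [[0.317, 0.948, -0.002], [0.948, -0.317, -0.0], [-0.001, -0.002, -1.0]]
wrist_force: [-0.0, 0.4, -0.4]
finger_gap: 0.0194
```

The knob is 7 mm onto the spindle with no resistance, so the D matches. Continuing down.

send_rows(
  deltas=[
    [[0, 0, 0], [0, 0, 0.003], 1],
    [[0, 0, 0], [0, 0, 0.003], 1],
    [[0, 0, 0], [0, 0, 0.0025], 1],
    [[0, 0, 0], [0, 0, 0], 1],
  ],
)

```text
time_s: 20.13
tool_pos: [0.6185, 0.0109, 0.0259]
orientation: [[0.317, 0.948, -0.001], [0.948, -0.317, -0.0], [-0.0, -0.001, -1.0]]
wrist_force: [-0.7, 0.1, -0.6]
finger_gap: 0.0194
```

send_rows(
  deltas=[
    [[0, 0, 0], [0, 0, 0.0015], 1],
    [[0, 0, 0], [0, 0, 0.0015], 1],
    [[0, 0, 0], [0, 0, 0], 1],
  ],
)

```text
time_s: 20.38
tool_pos: [0.6192, 0.0109, 0.0241]
orientation: [[0.317, 0.948, 0.0], [0.948, -0.317, -0.0], [0.0, 0.0, -1.0]]
wrist_force: [-1.8, -0.1, 4.0]
finger_gap: 0.0194
```

send_rows(
  deltas=[
    [[0, 0, 0], [0, 0, 0.0015], 1],
    [[0, 0, 0], [0, 0, 0.0015], 1],
    [[0, 0, 0], [0, 0, 0], 1],
    [[0, 0, 0], [0, 0, 0], 1],
  ],
)

```text
time_s: 20.72
tool_pos: [0.6192, 0.0109, 0.0219]
orientation: [[0.317, 0.948, 0.001], [0.948, -0.317, -0.0], [0.0, 0.001, -1.0]]
wrist_force: [-2.6, -0.9, 8.1]
finger_gap: 0.0193
```

send_rows(
  deltas=[
    [[0, 0, 0], [0, 0, 0.0015], 1],
    [[0, 0, 0], [0, 0, 0.001], 1],
    [[0, 0, 0], [0, 0, 0], 1],
    [[0, 0, 0], [0, 0, 0], 1],
  ],
)

```text
time_s: 21.05
tool_pos: [0.6192, 0.0109, 0.0203]
orientation: [[0.317, 0.948, 0.001], [0.948, -0.317, -0.0], [0.0, 0.001, -1.0]]
wrist_force: [-3.8, -0.3, 11.4]
finger_gap: 0.0196
```

send_rows(
  deltas=[
    [[0, 0, 0], [0, 0, 0.0015], 1],
    [[0, 0, 0], [0, 0, 0], 1],
    [[0, 0, 0], [0, 0, 0], 1],
  ],
)

```text
time_s: 21.3
tool_pos: [0.6193, 0.0109, 0.0201]
orientation: [[0.317, 0.948, 0.001], [0.948, -0.317, -0.0], [0.0, 0.001, -1.0]]
wrist_force: [-5.6, 0.0, 19.0]
finger_gap: 0.0196
```

send_rows(
  deltas=[
    [[0, 0, 0], [0, 0, 0.0015], 1],
    [[0, 0, 0], [0, 0, 0], 1],
    [[0, 0, 0], [0, 0, 0], 1],
  ],
)

```text
time_s: 21.55
tool_pos: [0.6194, 0.0109, 0.02]
orientation: [[0.317, 0.948, 0.002], [0.948, -0.317, -0.0], [0.0, 0.002, -1.0]]
wrist_force: [-8.4, 0.1, 24.9]
finger_gap: 0.0196
```

```bash
python3 kf.py; python3 look.py z
```

```text
21.55 [0.6194 0.0109 0.02  ] [0.6194 0.0109 0.02  ] [-8.3554  0.0747 24.9117] 0.01959647374195666 yaw -18.509541289022383
top n 1843 z -0.03900023849690581 y range [-0.0182 -0.0176  0.0223  0.0242] x nose -0.00015711177023015448
tilt [-0.001  -0.0095 -0.039 ]
skirt 790 -0.014979864011517637
axis tool xy [-0.0002  0.0021] 0.00012047054533809764
21.6 [0.6194 0.0109 0.02  ] 0.019497830952679963 [-7.5309 -0.638  24.8642]
[[ 0.3175  0.9483  0.0017]
 [ 0.9483 -0.3175 -0.0002]
 [ 0.0004  0.0017 -1.    ]]
```

View pics/zs.png

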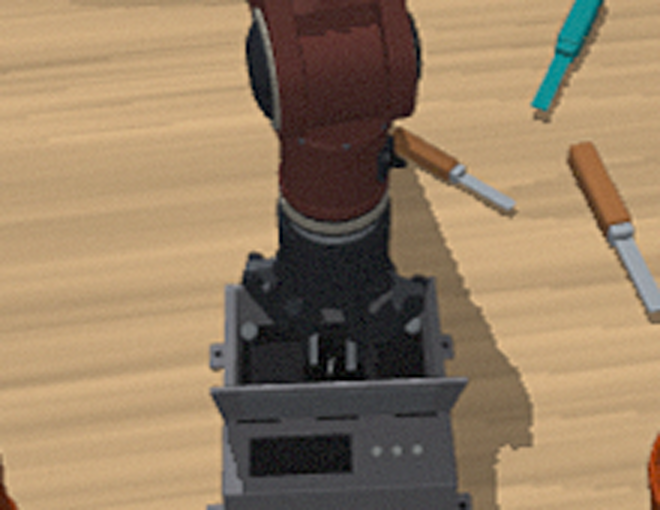

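View pics/zw.png

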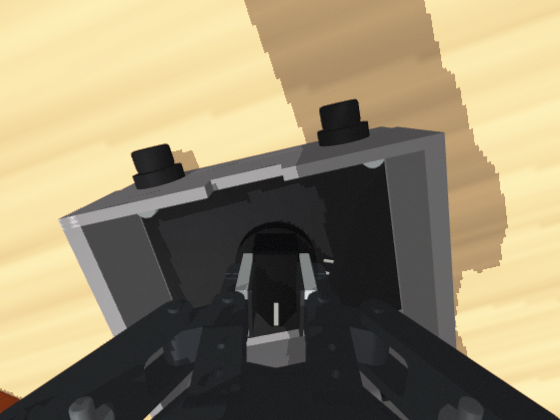

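Fully home and pressed: knob top at z = 0.059 (0.060 expected), z no longer moves under extra push, and the force is 25 N, above the 10.5 N at the stop. The cover is still open and the scraper is on the counter. Handing in.

```bash
python3 -c "
from station import ctrl,monitor
print(ctrl.close_job()); s=monitor.state(); print(s['time_s'],s['tool_pos'],s['wrist_force'],s['finger_gap'])"
```

```text
the job is handed in; nothing more can be done
None
the job is handed in; nothing more can be done
```

The job is done and handed in at about 21.6 s of the 62 s allowed. No verdict was reported.

- **Cover:** I put the larger brown scraper's blade about 22 mm into the notch and swung the cover up. It stayed open at about 1.95 rad. I then laid the scraper back on the counter where it had been.
- **Knob:** I turned its nose to yaw −18.5° to match the spindle's flat and pushed it fully home. I finished still gripping it and pressing it down.

**Last checks**
- **Seating:** the knob's top was at z ≈ 0.059 m, against 0.060 m expected when home and fully pressed.
- **Press:** the tool stopped going down under extra push, at about 25 N; the spring needs 10.5 N at its stop.
- **Grip:** the knob had not moved in the fingers, and its axis and nose still matched.
- **Other things:** the coupling, plug and tape measure were never touched.

**What disagreed**
- The first scraper grasp closed on nothing. The fingertips turned out to be some 15–25 mm farther back than the stated tool point, so I corrected for that from then on.
- The reported finger opening read about 2.5 mm less than the real width of what was held.
- A sideways force of about 8 N remained in the final press.

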